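# Dock the illuminator heads on the charging tree

## Task

Put the clip-on illuminator heads away after the microscope session: first turn the charger console's dial until its pointer stands at the long zero mark. Then hang every head from the bench on the rotating charging tree, one to a free branch, lens facing outward away from the hub, turning the tree to bring each free branch to the open front, clear of the roof. Leave the dial at zero and do not disturb the other things on the bench.

Things in the scene. Friction and masses are not known exactly. Their poses are not given: they have to be found in the camera images.
- dial (a joint): Angle (rad) of the console's dial about the vertical, growing counter-clockwise seen from above; 0 = pointer at the long white zero mark. Range -2.8 to 2.8; it stays where it is left (friction 0.04 N m). It starts counter-clockwise of zero.
- dial_grip (a point): Middle of the dial's grip bar, on the dial's axis. The black bar is 44 mm long (own x), 12 mm thick (own y), 26 mm tall (this point is half-way up, 70.5 mm above the bench), on a disc of 28 mm radius whose top is 57.5 mm above the bench. A white pointer line runs along the bar to its own -x end; the axes turn with the dial.
- dial_zero (a point): The long white zero mark on the console's top (grey box 130 x 130 x 45 mm, fixed to the bench); the point lies 52 mm from the dial's axis. The fine ticks are 15 degrees apart.
- stand: Fixed stand of the charging tree; origin on the bench, on the tree's axis; own -x is the open front, roughly towards the robot. A clear roof (206 to 212 mm above the bench) covers own x from -20 to +205 mm, own y +-200 mm, on four thin legs at own x -5 and +197 mm, y +-190 to 195 mm; heads can be lowered on to a branch only at the open front. Round foot of 85 mm radius.
- tree (a joint): Tree's angle (rad), counter-clockwise from above; at 0 branch 0 points to the open front (stand's -x). Range -6.3 to 6.3; stays where left (friction 0.06 N m). Hub drum: radius 66 mm, 110 to 171 mm up. Four level branches 14 mm wide, 10 mm high; on each one's end, 165 mm from the axis, an upright round pin of 12 mm diameter, 35 mm above the branch (145 to 180 mm up), to turn the tree by.
- tree_hub (a point): Point on the tree's axis level with the branches' tops, 145 mm above the bench; axes turn with the tree. Branches run along own -x (branch 0, already taken by a head fixed to it), -y (1), +x (2), +y (3). A head lowered over a branch rests with its bridge on the branch's top, its middle 139.5 mm above the bench and best 112 mm from the axis (85 to 132 possible).
- head_a_mid (a point): Middle of head A, 49.5 mm above its underside; axes as head_a. On top, from 67 to 99 mm up, stands its aluminium grip fin, over the middle: 12 mm thick (own y), 22 mm long (own x); grip it across its 12 mm. Beside the fin lies the lens barrel, 16 mm diameter, pointing along own -x, ending 27 mm from the middle.
- head_b_mid (a point): Middle of head B, 49.5 mm above its underside; axes as head_b. On top, from 67 to 99 mm up, stands its aluminium grip fin, over the middle: 12 mm thick (own y), 22 mm long (own x); grip it across its 12 mm. Beside the fin lies the lens barrel, 16 mm diameter, pointing along own -x, ending 27 mm from the middle.
- head_c_mid (a point): Middle of head C, 49.5 mm above its underside; axes as head_c. On top, from 67 to 99 mm up, stands its aluminium grip fin, over the middle: 12 mm thick (own y), 22 mm long (own x); grip it across its 12 mm. Beside the fin lies the lens barrel, 16 mm diameter, pointing along own -x, ending 27 mm from the middle.
- head_a_lens (a point): Centre of the glass at the end of head A's lens barrel: 27 mm along own -x from the head's middle and 75.5 mm above its underside.
- head_b_lens (a point): Centre of the glass at the end of head B's lens barrel: 27 mm along own -x from the head's middle and 75.5 mm above its underside.
- head_c_lens (a point): Centre of the glass at the end of head C's lens barrel: 27 mm along own -x from the head's middle and 75.5 mm above its underside.
- head_a: Head A: black inverted U (a saddle) standing on two feet, 99 mm tall with its fin, 0.13 to 0.24 kg. May be absent. Gap between the cheeks 26 mm wide (own y), 55 mm high, open below and at both ends (own x); bridge above it 40 x 50 x 12 mm; feet 56 mm long, 58 mm over both. Origin under its middle; own -x is the way its lens faces, z up.
- head_b: Head B: black inverted U (a saddle) standing on two feet, 99 mm tall with its fin, 0.13 to 0.24 kg. May be absent. Gap between the cheeks 26 mm wide (own y), 55 mm high, open below and at both ends (own x); bridge above it 40 x 50 x 12 mm; feet 56 mm long, 58 mm over both. Origin under its middle; own -x is the way its lens faces, z up.
- head_c: Head C: black inverted U (a saddle) standing on two feet, 99 mm tall with its fin, 0.13 to 0.24 kg. May be absent. Gap between the cheeks 26 mm wide (own y), 55 mm high, open below and at both ends (own x); bridge above it 40 x 50 x 12 mm; feet 56 mm long, 58 mm over both. Origin under its middle; own -x is the way its lens faces, z up.
- oil_bottle: Small bottle, 40 mm diameter, 85 mm tall; leave alone. Origin under its middle.
- slide_box: Grey slide box 85 x 100 x 35 mm; leave alone. Origin under its middle.
- beaker: Glass beaker, 64 mm diameter, 80 mm tall; leave alone. Origin under its middle.

How it is judged:
By the outcome, as a careful person would: the job done as asked, in the order asked, and still so for the second after the job is handed in, with the robot touching nothing.
Of head_a, head_b, head_c only 2 to 3 are there at a start; the rules pass over those that are not, and their reading is None.
At some moment in a run one of head_a, head_b, head_c may be knocked a few centimetres aside while the robot is not near it.
Once in a run the grip may slacken for a moment while it holds something.
It also fails if it takes over 210 s, if anything falls off the work surface, if the arm or the gripper's body presses on something with over 40 N, if the wrist force passes 120 N, or if a joint passes its speed limit or range.

## Robot

A 6-joint arm with a two-finger parallel gripper is mounted at the origin on the work surface. World frame = base frame: x ahead of the robot, y to its left, z up, the work surface at z = 0. Lengths are in mm, angles in rad, forces in N, time in s.
With the tool pointing down it reaches from about 350 to 875 mm from the base axis. Payload 4.2 kg.
Tool frame: the origin (TCP) lies where the fingers leave the gripper's body, on its centre line; the fingertips stand ahead of it and the grasp point (between the pads) lies 54 mm ahead of it (arm.nose_length is the z of the fingertips in the tool frame, in mm); z points along the fingers, x is the direction in which the jaws open and shut, and the axes are right-handed (so a half turn about z gives the same grasp; the last joint's range is limited). The gripper opens to 85 mm and grips with 20 to 120 N. Pads are 22 mm wide; open, the fingers measure 114 mm over their backs; the gripper's body (76 mm by 85 mm) begins 54 mm behind the grasp point. The pads swing forward as they close: fully open they stand 13 mm farther back than shut.
Start: joints at [-0.923, 0.385, 0.008, 0, -1.194, -0.259], TCP at [236.937, -578.325, 303.912] pointing down, gripper open.
Joint ranges: [-3.14, 3.14], [-1.21, 2.06], [-1.07, 1.41], [-3.16, 2.05], [-2.99, -0.16], [-3.1, 3.1]. Speed limits (rad/s): [2.79, 2.79, 3.14, 3.14, 3.14, 3.14].

## Interface

Orientations are given as a unit quaternion [x, y, z, w].
In Python, from bench import arm, imaging, job_done gives the robot as it stands.
- The arm moves only by the shell command python3 -m crank 'ROWS' [OPENING]. ROWS is a JSON object of lists of equal length, an entry for each row: "delta_pos": the shift along the tool's x, y, z in m, a list of three; "twist": the turn about the tool's z in rad. In form: {"delta_pos": [[tx, ty, tz], ...], "twist": [twist, ...]}. A call has 1 to 8 rows; each row shifts and turns the commanded pose from where the row before left it, along the tool's axes as they then stand; what a row does not reach is not made up. A row lasts 1/12 s, in which the tool goes at most 41.7 mm and 7.16 degrees, less where a joint would pass 70% of its speed; a pose out of reach is approached as far as the arm can. A call is refused whole if a number of a shift passes 0.0417 or a number of a turn 0.125, either way. A call with a gripper value outside its range is refused whole. OPENING is the opening, from 0 (shut) to 1 (fully open), set as the call begins (- or left out, the last holds). The fingers move at their own pace and stop on an object; the grip force is fixed at half the most. Time passes only in rows, so rows that do not move let the fingers close. It gives the time, the measured TCP pose, the force and the opening at its end, in the units of the state.
- arm.read_state(): the state, without advancing time (a new reading comes with each control period).
- imaging.get_image(name): name is "scene" or "side" or "wrist"; returns (picture, depth): 420x560x3 uint8, blue, green, red; 420x560 float32, mm along the optical axis (not along the pixel's ray), 0 where there is no reading.
- imaging.camera_model(name): a dict with "vfov" (degrees; the focal length in pixels is half the picture's height over the tangent of half this angle, whatever the lens; pixels are square), "cx", "cy" (the principal point, pixels), "T" (4x4, takes a point from camera to world coordinates); the wrist camera has in their place "hand_eye" (4x4, takes a point from camera to tool coordinates, whose origin is the TCP and whose axes are the tool frame's). Camera axes: x right, y up, looking along -z (the intrinsics and any distortion apply to the point x, -y, -z); pixel columns grow to the right and rows downward; lengths in mm; the calibration is good to about 2 mm. The wrist camera is an equidistant fisheye: a pixel r from the principal point sees the ray r / f radians off the axis. A picture is of the moment at which its call begins: read the wrist's pose just before it. camera_model takes no time and is no camera call.
- job_done(): hands the job in, once; it reports no verdict.
The state is a dict: "clock": time; "joints": joint angles; "joint_vel": joint speeds; "joint_efforts": joint torques, N m; "position": TCP position; "ee_rot": TCP orientation; "contact_force": force on the tool from outside, world axes, zero at the start; "wrist_torque": the same for the moment, N m; "gripper_width": finger opening in mm.
Only numpy, scipy, OpenCV 4.12 (cv2) and the standard library are available. Lean on these libraries where they do the work, as an engineer would, in place of code of your own. Each camera call takes 0.05 s, during which the arm holds its last target.

## Working session

There is one attempt and no reset: what is moved stays moved. The work goes in short steps, Python scripts to look and compute and a shell command to move; the robot and the scene stay as the last step left them, time stands still between calls to the robot, and variables do not carry over. Pictures are saved under pics/ and viewed, and the job is handed in when it is done.

```bash
mkdir -p pics; ls; cat > h.py <<'E'
import numpy as np,cv2
from bench import arm,imaging
from scipy.spatial.transform import Rotation as R
def shot(n,f):
    p,d=imaging.get_image(n); cv2.imwrite('pics/%s.png'%f,p); np.savez('pics/%s.npz'%f,p=p,d=d); return p,d
def ld(f):
    z=np.load('pics/%s.npz'%f); return z['p'],z['d']
E
python3 - <<'E'
from h import *
s=arm.read_state(); print(s, arm.nose_length)
for n in('scene','side','wrist'):
    print(n,imaging.camera_model(n)); shot(n,n+'0')
E
```

```text
pics
{'clock': 0.0, 'joints': array([-9.23416860e-01,  3.85574665e-01,  6.62793330e-03, -4.88565232e-04,
       -1.19396833e+00, -2.58586396e-01]), 'joint_vel': array([ 0.00131842,  0.00100448, -0.00157329,  0.00128828, -0.00128759,
        0.00098937]), 'joint_efforts': array([ 2.12126586e-03, -3.92289841e+01,  1.88402027e+01,  4.18641955e+00,
       -4.63300094e-03, -1.46679093e-05]), 'position': array([ 236.77936886, -577.96362801,  302.81283461]), 'ee_rot': array([ 5.57267550e-01,  8.30332285e-01,  5.60317711e-04, -9.27280525e-04]), 'contact_force': array([-0.40615816,  0.87430329,  0.18678354]), 'wrist_torque': array([ 0.02224539, -0.03229488, -0.02512185]), 'gripper_width': 85.36975228908126} 72.6
scene {'vfov': 43.977806873907056, 'cx': 269.9792366066765, 'cy': 210.32162965274608, 'T': array([[ 1.85690737e-02, -6.59782242e-01,  7.51227384e-01,
         1.46994094e+03],
       [ 9.99624000e-01, -2.91040111e-03, -2.72651439e-02,
        -2.35798402e+01],
       [ 2.01754308e-02,  7.51451211e-01,  6.59480120e-01,
         9.24821001e+02],
       [ 0.00000000e+00,  0.00000000e+00,
[... 214 characters left out ...]
02],
       [-3.70089818e-01, -4.60069772e-01,  8.07074552e-01,
         1.07050425e+03],
       [ 1.75647266e-02,  8.65139379e-01,  5.01223837e-01,
         7.70903324e+02],
       [ 0.00000000e+00,  0.00000000e+00,  0.00000000e+00,
         1.00000000e+00]])}
wrist {'vfov': 65.70646984690485, 'cx': 281.6064881687849, 'cy': 202.77830507374978, 'hand_eye': array([[ 9.99997244e-01,  2.30209138e-03, -4.61451078e-04,
        -2.46107532e-01],
       [ 2.06713420e-03, -9.56446236e-01, -2.91901223e-01,
        -7.46832610e+01],
       [-1.11333644e-03,  2.91899465e-01, -9.56448359e-01,
        -7.05648521e+01],
       [ 0.00000000e+00,  0.00000000e+00,  0.00000000e+00,
         1.00000000e+00]])}
```

View pics/scene0.png

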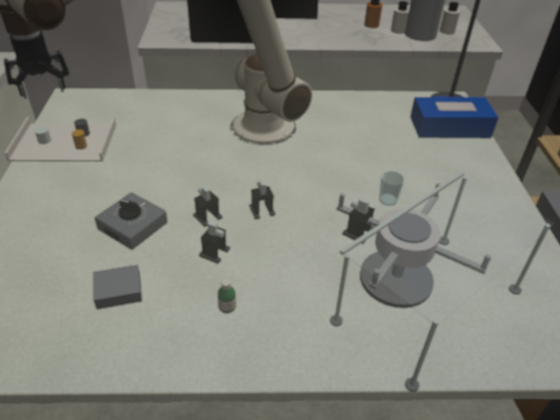

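View pics/side0.png

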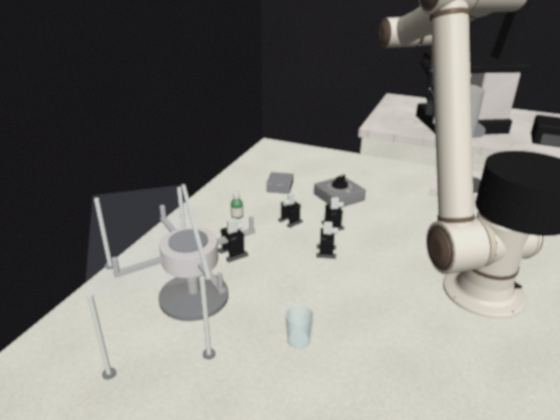

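View pics/wrist0.png

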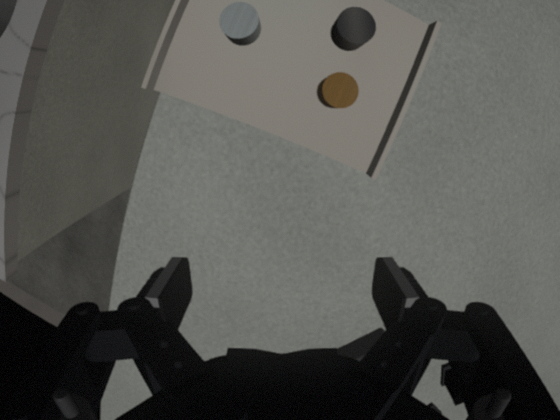

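```bash
cat >> h.py <<'E'
def K(n):
    m=imaging.camera_model(n); f=210/np.tan(np.radians(m['vfov']/2)); return m,f
def ray(n,u,v,st=None):
    m,f=K(n)
    if n=='wrist':
        dx,dy=u-m['cx'],v-m['cy']; r=np.hypot(dx,dy); th=r/f
        d=np.array([np.sin(th)*dx/max(r,1e-9),-np.sin(th)*dy/max(r,1e-9),-np.cos(th)])
        T=tool(st)@m['hand_eye']
    else:
        d=np.array([(u-m['cx'])/f,-(v-m['cy'])/f,-1]); T=m['T']
    return T[:3,3],T[:3,:3]@d
def tool(st=None):
    s=st or arm.read_state(); T=np.eye(4); T[:3,:3]=R.from_quat(s['ee_rot']).as_matrix(); T[:3,3]=s['position']; return T
def atz(n,u,v,z,st=None):
    o,d=ray(n,u,v,st); return o+d*(z-o[2])/d[2]
def proj(n,P,st=None):
    m,f=K(n); T=m['T'] if n!='wrist' else tool(st)@m['hand_eye']
    c=np.linalg.inv(T)@np.append(P,1); x,y,z=c[0],-c[1],-c[2]
    if n=='wrist':
        r=np.hypot(x,y); th=np.arctan2(r,z); return np.array([m['cx']+f*th*x/r,m['cy']+f*th*y/r])
    return np.array([m['cx']+f*x/z,m['cy']+f*y/z])
def crop(src,u0,v0,u1,v1,k,f):
    p=cv2.imread('pics/%s.png'%src)[v0:v1,u0:u1]; p=cv2.resize(p,None,fx=k,fy=k,interpolation=cv2.INTER_CUBIC)
    p=np.clip(p.astype(float)*1.3,0,255).astype(np.uint8)
    for i in range(0,u1-u0,20): cv2.putText(p,str(u0+i),(i*k,10),0,.35,(0,0,255)); cv2.line(p,(i*k,12),(i*k,18),(0,0,255))
    for i in range(0,v1-v0,20): cv2.putText(p,str(v0+i),(0,i*k+4),0,.35,(0,0,255)); cv2.line(p,(24,i*k),(30,i*k),(0,0,255))
    cv2.imwrite('pics/%s.png'%f,p)
E
python3 - <<'E'
from h import *
crop('scene0',85,180,285,320,4,'c1'); crop('scene0',320,170,500,310,4,'c2')
E
```

```text
(no output)
```

View pics/c1.png

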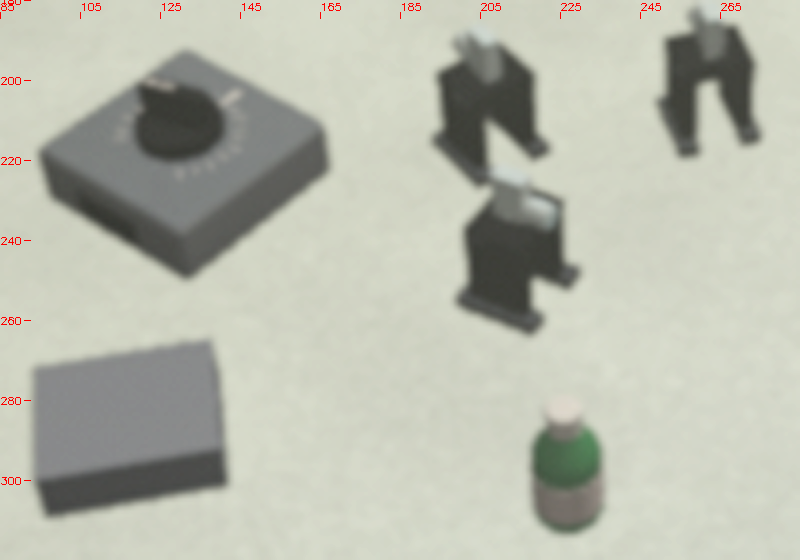

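View pics/c2.png

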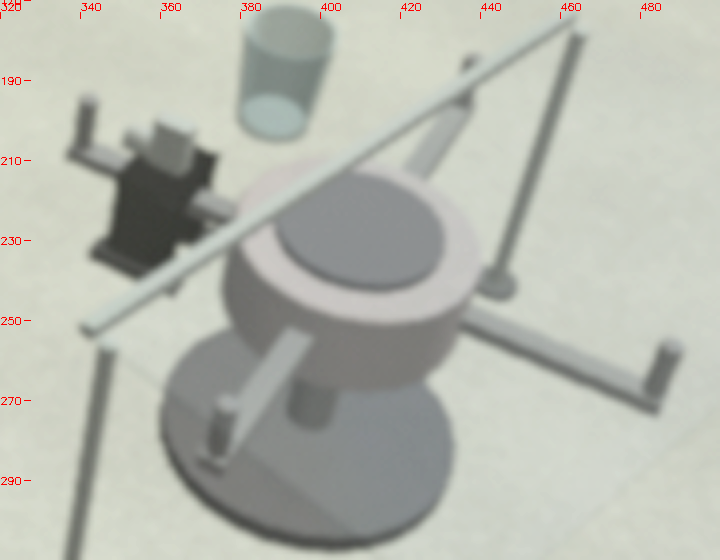

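```bash
python3 - <<'E'
from h import *
np.set_printoptions(precision=1,suppress=True)
def P(l,u,v,z): print(l,atz('scene',u,v,z))
for a in [('hubcap',409,228.5,171),('edgeL',342,252,209),('edgeR',463,175,209),
 ('pinFL(b0)',341.5,195,180),('pinback',439.5,186,180),('pinR',488,257,180),('pinfront',376,270,180),
 ('legfoot r',444,242,3),('legL foot',337,321,3),('legfar',412,384,3),('legfarR',515,288,3),
 ('dialdisc',129.5,213,57.5),('zero mark',143,204,45),('ptr tip',121,201,83.5),('console corners',131,193,45),('',166,212,45),('',131.5,239,45),('',95,217,45),
 ('h1 fin',206.5,192,99),('h2 fin',262,184,99),('h3 fin',213,226,99),('bottle',226,280,85),('beaker',387,203,0)]: P(*a)
_,d=ld('scene0')
E
```

```text
hubcap [668.6 302.8 171. ]
edgeL [775.2 142.1 209. ]
edgeR [530.  450.6 209. ]
pinFL(b0) [568.4 169.7 180. ]
pinback [534.3 402.  180. ]
pinR [760.6 439.4 180. ]
pinfront [795.3 208.8 180. ]
legfoot r [539.8 454.1   3. ]
legL foot [783.3 153.3   3. ]
legfar [934.3 283.3   3. ]
legfarR [691.2 579.5   3. ]
dialdisc [ 493.6 -338.4   57.5]
zero mark [ 444.4 -314.7   45. ]
ptr tip [ 478.1 -358.1   83.5]
console corners [ 399.9 -353.6   45. ]
 [ 475.3 -251.6   45. ]
 [ 573.3 -321.    45. ]
 [ 495.  -425.8   45. ]
h1 fin [ 460.5 -146.8   99. ]
h2 fin [427.4  -7.9  99. ]
h3 fin [ 585.  -122.7   99. ]
bottle [737.6 -86.3  85. ]
beaker [384.4 338.3   0. ]
```

```bash
cat >> h.py <<'E'
np.set_printoptions(precision=3,suppress=True)
def yaw(st=None):
    T=tool(st); return np.degrees(np.arctan2(T[1,0],T[0,0]))
def rep():
    s=arm.read_state(); print('t%.1f pos %s yaw %.2f j1 %.1f j6 %.1f F %s w %.1f'%(s['clock'],np.round(s['position'],1),yaw(s),*np.degrees(s['joints'][[0,5]]),np.round(s['contact_force'],1),s['gripper_width']))
def plan(x,y,z,yw,n):
    """total shift in current tool axes (m) if all translation first then twist; per row for n rows with a simultaneous twist"""
    T=tool(); d=T[:3,:3].T@(np.array([x,y,z])-T[:3,3])/1000
    dy=(yw-yaw()+180)%360-180
    tw=-np.radians(dy)
    print('shift',d,'per row',d/n,'twist %.4f per row %.4f (twist after/before shift: use per row shift only w/o twist)'%(tw,tw/n), 'J6 end ~ %.0f'%((yw-np.degrees(np.arctan2(y,x))-180+180)%360-180))
    if abs(tw)>1e-6:
        # rows shift then turn? list shifts with each row's twist applied after shift
        Rm=T[:3,:3]; out=[]
        w=(np.array([x,y,z])-T[:3,3])/1000/n
        for i in range(n):
            out.append([float(round(a,4)) for a in Rm.T@w]); Rm=Rm@R.from_rotvec([0,0,tw/n]).as_matrix()
        print('rows',out)
E
python3 - <<'E'
from h import *
rep(); plan(470,-390,290,147,10)
m,f=K('wrist')
for c in [(470,-390,290),(500,-420,290)]:
  s={'position':np.array(c),'ee_rot':R.from_matrix(np.array([[np.cos(np.radians(147)),np.sin(np.radians(147)),0],[np.sin(np.radians(147)),-np.cos(np.radians(147)),0],[0,0,-1]]).T.T).as_quat()}
  print(proj('wrist',np.array([491,-338,70.]),s),proj('wrist',np.array([444,-315,45.]),s))
E
```

```text
t0.1 pos [ 236.8 -578.1  303.1] yaw 112.27 j1 -52.9 j6 -14.8 F [-0.8 -0.3 -0. ] w 85.5
shift [0.086 0.287 0.013] per row [0.009 0.029 0.001] twist -0.6062 per row -0.0606 (twist after/before shift: use per row shift only w/o twist) J6 end ~ 7
rows [[0.0086, 0.0287, 0.0013], [0.0068, 0.0292, 0.0013], [0.005, 0.0295, 0.0013], [0.0032, 0.0298, 0.0013], [0.0014, 0.0299, 0.0013], [-0.0004, 0.03, 0.0013], [-0.0022, 0.0299, 0.0013], [-0.004, 0.0297, 0.0013], [-0.0058, 0.0294, 0.0013], [-0.0076, 0.029, 0.0013]]
[292.77  242.966] [341.257 227.273]
[334.289 250.6  ] [377.994 234.314]
```

```bash
python3 -m crank '{"delta_pos":[[0.0086,0.0287,0.0013],[0.0068,0.0292,0.0013],[0.005,0.0295,0.0013],[0.0032,0.0298,0.0013],[0.0014,0.0299,0.0013],[-0.0004,0.03,0.0013],[-0.0022,0.0299,0.0013],[-0.004,0.0297,0.0013]],"twist":[-0.0606,-0.0606,-0.0606,-0.0606,-0.0606,-0.0606,-0.0606,-0.0606]}' && python3 -m crank '{"delta_pos":[[-0.0058,0.0294,0.0013],[-0.0076,0.029,0.0013],[0,0,0],[0,0,0]],"twist":[-0.0606,-0.0606,0,0]}'
python3 - <<'E'
from h import *
rep(); shot('wrist','w1'); crop('w1',180,120,400,290,3,'w1c')
E
```

```text
clock: 0.82
position: [424.4, -426.7, 293.2]
ee_rot: [0.34, 0.94, 0.0, -0.0]
contact_force: [0.2, -1.1, 0.3]
gripper_width: 85.5
clock: 1.15
position: [471.1, -389.2, 290.2]
ee_rot: [0.283, 0.959, 0.0, -0.001]
contact_force: [-0.4, 0.1, -0.5]
gripper_width: 85.0
t1.1 pos [ 471.1 -389.2  290.2] yaw 147.12 j1 -24.4 j6 -8.5 F [-0.4  0.1 -0.5] w 85.0
```

View pics/w1c.png

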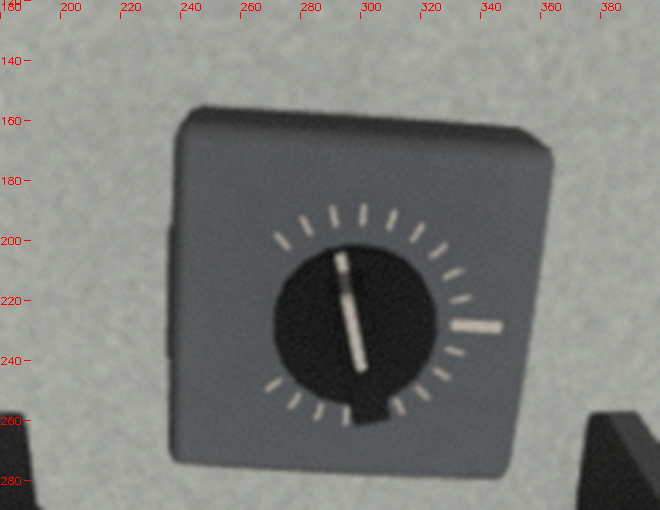

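View pics/w1.png

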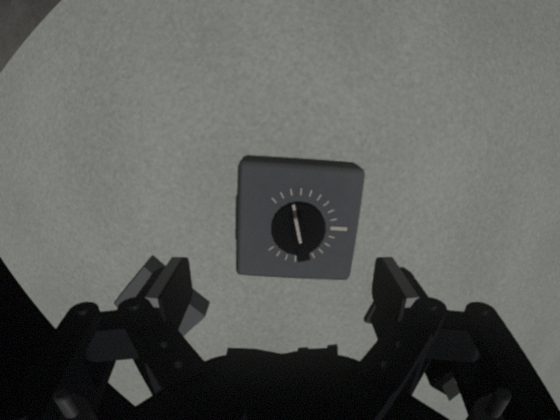

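```bash
python3 - <<'E'
from h import *
s=arm.read_state()
for l,u,v,z in [('bar line a',300.4,242.5,83.5),('mid',294.7,218.5,83.5),('tip hi',293.2,204.5,83.5),('tip2 hi',294.6,211,83.5),('tip lo',293.2,204.5,57.5),('bar other end',303.5,259,83.5),('disc',298.6,227.5,57.5),('disc l',271,227,57.5),('disc r',326,228,57.5),('disc t',297.5,201.5,57.5),('disc b',299.5,254.5,57.5),('z in',330,228,45),('z out',347,228.6,45),
 ('tick -x?',273.5,200,45),('tick',271,248.5,45),('tick',295.5,258.5,45),('t',299,192,45)]:
    print(l,atz('wrist',u,v,z,s))
E
```

```text
bar line a [ 482.066 -339.218   83.5  ]
mid [ 473.787 -362.284   83.5  ]
tip hi [ 467.787 -374.253   83.5  ]
tip2 hi [ 470.022 -368.394   83.5  ]
tip lo [ 471.355 -366.911   57.5  ]
bar other end [ 488.721 -322.872   83.5  ]
disc [ 479.773 -343.569   57.5  ]
disc l [ 502.623 -359.146   57.5  ]
disc r [ 456.919 -327.834   57.5  ]
disc t [ 466.191 -367.201   57.5  ]
disc b [ 494.963 -317.494   57.5  ]
z in [ 454.488 -320.336   45.   ]
z out [ 439.578 -309.575   45.   ]
tick -x? [ 487.231 -378.328   45.   ]
tick [ 519.377 -334.729   45.   ]
tick [ 503.839 -310.201   45.   ]
t [ 461.082 -371.306   45.   ]
```

```bash
python3 - <<'E'
from h import *
plan(480,-343,220,158.5,4)
E
```

```text
shift [0.017 0.045 0.07 ] per row [0.004 0.011 0.018] twist -0.2003 per row -0.0501 (twist after/before shift: use per row shift only w/o twist) J6 end ~ 14
rows [[0.0043, 0.0111, 0.0176], [0.0038, 0.0114, 0.0176], [0.0032, 0.0115, 0.0176], [0.0026, 0.0117, 0.0176]]
```

```bash
python3 -m crank '{"delta_pos":[[0.0043,0.0111,0.0176],[0.0038,0.0114,0.0176],[0.0032,0.0115,0.0176],[0.0026,0.0117,0.0176],[0,0,0],[0,0,0]],"twist":[-0.05,-0.05,-0.05,-0.05,0,0]}'
python3 - <<'E'
from h import *
rep(); shot('wrist','w2'); crop('w2',150,130,420,330,3,'w2c')
print(proj('wrist',np.array([480,-343,83.5])))
E
```

```text
clock: 1.7
position: [479.1, -344.0, 220.1]
ee_rot: [0.188, 0.982, -0.0, -0.001]
contact_force: [-0.1, -0.9, 0.8]
gripper_width: 85.6
t1.7 pos [ 479.1 -344.   220.1] yaw 158.36 j1 -19.9 j6 -1.7 F [-0.1 -0.9  0.8] w 85.6
[282.18  220.493]
```

View pics/w2c.png

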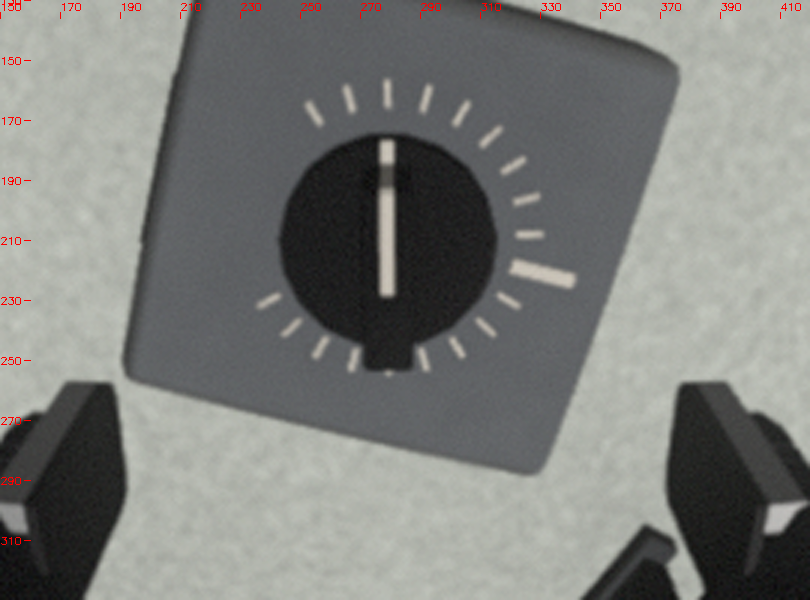

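```bash
python3 - <<'E'
from h import *
for l,u,v,z in [('disc',279.2,209.8,57.5),('bar end',279.5,253.5,83.5),('bar front',279,187.5,83.5),('z',341,223,45),('zin',320.5,218.5,45),('opp of 105',279,254,45)]:
    print(l,atz('wrist',u,v,z))
plan(478,-342,126,158.4,6)
E
```

```text
disc [ 482.386 -343.014   57.5  ]
bar end [ 491.019 -320.486   83.5  ]
bar front [ 473.364 -365.321   83.5  ]
z [ 441.263 -309.832   45.   ]
zin [ 455.714 -319.917   45.   ]
opp of 105 [ 498.782 -302.945   45.   ]
shift [0.003 0.002 0.095] per row [0.    0.    0.016] twist -0.0008 per row -0.0001 (twist after/before shift: use per row shift only w/o twist) J6 end ~ 14
rows [[0.0004, 0.0003, 0.0159], [0.0004, 0.0003, 0.0159], [0.0004, 0.0003, 0.0159], [0.0004, 0.0003, 0.0159], [0.0004, 0.0003, 0.0159], [0.0004, 0.0003, 0.0159]]
```

```bash
python3 -m crank '{"delta_pos":[[-0.0005,-0.0001,0.0143],[-0.0005,-0.0001,0.0143],[-0.0005,-0.0001,0.0143],[-0.0005,-0.0001,0.0143],[-0.0005,-0.0001,0.0143],[-0.0005,-0.0001,0.0143]],"twist":[0,0,0,0,0,0]}'; python3 -m crank '{"delta_pos":[[0,0,0],[0,0,0],[0,0,0],[0,0,0],[0,0,0],[0,0,0],[0,0,0],[0,0,0]],"twist":[0,0,0,0,0,0,0,0]}' 0; python3 -c "from h import *;rep()"
```

```text
clock: 2.25
position: [483.1, -346.7, 135.8]
ee_rot: [0.188, 0.982, -0.001, 0.002]
contact_force: [0.8, -0.9, -0.9]
gripper_width: 85.4
clock: 2.92
position: [481.1, -344.7, 135.7]
ee_rot: [0.187, 0.982, 0.0, -0.002]
contact_force: [-4.6, 2.8, 6.1]
gripper_width: 10.6
t2.9 pos [ 481.1 -344.7  135.7] yaw 158.46 j1 -19.9 j6 -1.6 F [-4.6  2.8  6.1] w 10.6
```

```bash
python3 -m crank '{"delta_pos":[[0,0,0],[0,0,0],[0,0,0],[0,0,0],[0,0,0],[0,0,0],[0,0,0],[0,0,0]],"twist":[0.1,0.1,0.1,0.1,0.1,0.1,0.1,0.1]}';python3 -m crank '{"delta_pos":[[0,0,0],[0,0,0],[0,0,0],[0,0,0],[0,0,0],[0,0,0],[0,0,0],[0,0,0]],"twist":[0.1,0.1,0.1,0.1,0.1,0.1,0.1,0.1]}';python3 -m crank '{"delta_pos":[[0,0,0],[0,0,0],[0,0,0],[0,0,0],[0,0,0]],"twist":[0.1,0.1,0.033,0,0]}'; python3 -c "
from h import *
rep(); shot('wrist','w3'); crop('w3',150,130,420,330,3,'w3c')"
```

```text
clock: 3.58
position: [479.2, -342.9, 135.7]
ee_rot: [0.557, 0.831, -0.0, -0.005]
contact_force: [-9.0, 11.5, 13.7]
gripper_width: 10.7
clock: 4.25
position: [479.2, -340.2, 135.7]
ee_rot: [0.836, 0.548, -0.001, -0.006]
contact_force: [-7.4, 22.9, 16.2]
gripper_width: 10.5
clock: 4.67
position: [479.6, -339.5, 135.7]
ee_rot: [0.893, 0.449, -0.002, -0.006]
contact_force: [-6.4, 25.2, 16.1]
gripper_width: 11.0
t4.7 pos [ 479.6 -339.5  135.7] yaw 53.40 j1 -19.6 j6 -106.6 F [-6.4 25.2 16.1] w 11.0
```

View pics/w3c.png

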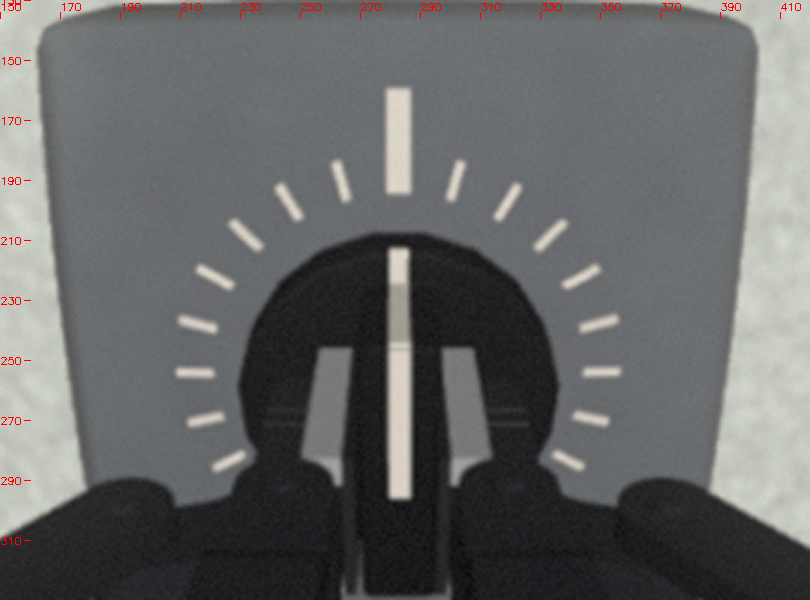

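```bash
python3 -m crank '{"delta_pos":[[0.002,-0.004,0],[0,0,0],[0,0,0]],"twist":[0,0,0]}';python3 -m crank '{"delta_pos":[[0,0,0],[0,0,0],[0,0,0],[0,0,0],[0,0,0],[0,0,0]],"twist":[0,0,0,0,0,0]}' 1;python3 -m crank '{"delta_pos":[[0,0,-0.02],[0,0,-0.03],[0,0,-0.03],[0,0,-0.03],[0,0,-0.03],[0,0,-0.03],[0,0,0]],"twist":[0,0,0,0,0,0,0]}'; python3 -c "
from h import *
rep(); shot('wrist','w4');shot('scene','s4')"
```

```text
clock: 4.97
position: [479.3, -338.7, 135.7]
ee_rot: [0.893, 0.45, -0.001, -0.002]
contact_force: [-3.7, 10.1, 7.9]
gripper_width: 10.9
clock: 5.47
position: [480.5, -341.3, 134.6]
ee_rot: [0.893, 0.449, -0.0, -0.0]
contact_force: [-0.5, 0.3, -0.6]
gripper_width: 81.7
clock: 6.05
position: [482.6, -342.6, 312.2]
ee_rot: [0.893, 0.45, 0.004, 0.006]
contact_force: [0.3, -0.5, 0.6]
gripper_width: 85.5
t6.0 pos [ 482.6 -342.6  312.2] yaw 53.49 j1 -19.6 j6 -106.9 F [ 0.3 -0.5  0.6] w 85.5
```

View pics/w4.png

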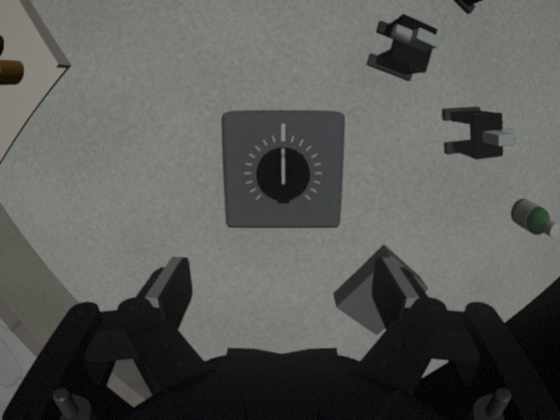

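View pics/s4.png

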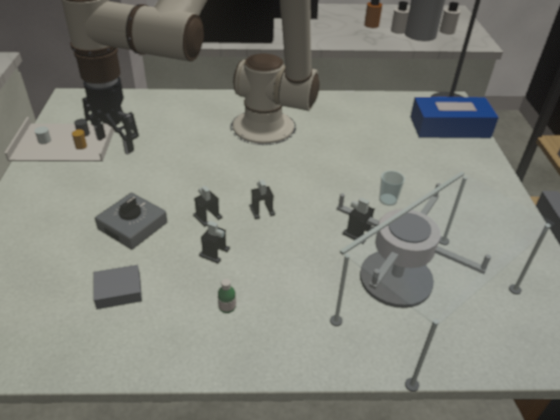

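```bash
python3 - <<'E'
from h import *
rep(); plan(500,165,340,129.6,16)
E
```

```text
t6.2 pos [ 480.8 -341.2  306.1] yaw 53.41 j1 -19.6 j6 -106.9 F [-0.2 -0.2 -1.7] w 85.4
shift [ 0.418 -0.286 -0.034] per row [ 0.026 -0.018 -0.002] twist -1.3297 per row -0.0831 (twist after/before shift: use per row shift only w/o twist) J6 end ~ -69
rows [[0.0261, -0.0179, -0.0021], [0.0275, -0.0157, -0.0021], [0.0287, -0.0133, -0.0021], [0.0297, -0.0109, -0.0021], [0.0305, -0.0084, -0.0021], [0.0311, -0.0058, -0.0021], [0.0315, -0.0032, -0.0021], [0.0317, -0.0006, -0.0021], [0.0316, 0.002, -0.0021], [0.0313, 0.0047, -0.0021], [0.0308, 0.0072, -0.0021], [0.0301, 0.0098, -0.0021], [0.0292, 0.0122, -0.0021], [0.0281, 0.0146, -0.0021], [0.0268, 0.0169, -0.0021], [0.0253, 0.0191, -0.0021]]
```

```bash
python3 -m crank '{"delta_pos":[[0.0261,-0.0179,-0.0021],[0.0275,-0.0157,-0.0021],[0.0287,-0.0133,-0.0021],[0.0297,-0.0109,-0.0021],[0.0305,-0.0084,-0.0021],[0.0311,-0.0058,-0.0021],[0.0315,-0.0032,-0.0021],[0.0317,-0.0006,-0.0021]],"twist":[-0.083,-0.083,-0.083,-0.083,-0.083,-0.083,-0.083,-0.083]}'; python3 -m crank '{"delta_pos":[[0.0316,0.002,-0.0021],[0.0313,0.0047,-0.0021],[0.0308,0.0072,-0.0021],[0.0301,0.0098,-0.0021],[0.0292,0.0122,-0.0021],[0.0281,0.0146,-0.0021],[0.0268,0.0169,-0.0021],[0.0253,0.0191,-0.0021]],"twist":[-0.083,-0.083,-0.083,-0.083,-0.083,-0.083,-0.083,-0.083]}';python3 -m crank '{"delta_pos":[[0,0,0],[0,0,0],[0,0,0]],"twist":[0,0,0]}'; python3 -c "
from h import *
rep(); shot('wrist','w5')"
```

```text
clock: 6.82
position: [489.3, -86.6, 319.9]
ee_rot: [0.697, 0.717, -0.001, -0.001]
contact_force: [0.8, 0.6, -0.5]
gripper_width: 85.5
clock: 7.48
position: [499.2, 166.4, 336.6]
ee_rot: [0.425, 0.905, -0.001, -0.001]
contact_force: [0.4, -0.1, 0.2]
gripper_width: 85.2
clock: 7.73
position: [499.5, 164.9, 336.8]
ee_rot: [0.426, 0.905, -0.001, -0.001]
contact_force: [-0.2, 0.4, -0.5]
gripper_width: 85.5
t7.7 pos [499.5 164.9 336.8] yaw 129.51 j1 35.9 j6 -86.4 F [-0.2  0.4 -0.5] w 85.5
```

View pics/w5.png

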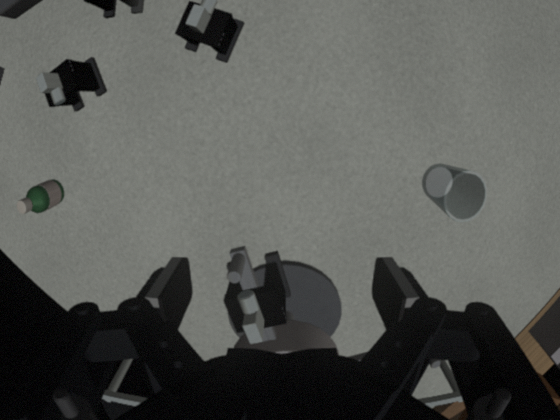

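```bash
python3 - <<'E'
from h import *
rep(); plan(620,265,345,129.6,6)
E
python3 -m crank '{"delta_pos":[[0,0.026,-0.0013],[0,0.026,-0.0013],[0,0.026,-0.0013],[0,0.026,-0.0013],[0,0.026,-0.0013],[0,0.026,-0.0013],[0,0,0],[0,0,0]],"twist":[0,0,0,0,0,0,0,0]}'; python3 -c "
from h import *
rep(); shot('wrist','w6')"
```

```text
t7.8 pos [499.6 164.4 337.1] yaw 129.47 j1 35.9 j6 -86.4 F [-0.1 -0.  -0.1] w 85.3
shift [ 0.001  0.157 -0.008] per row [ 0.     0.026 -0.001] twist -0.0023 per row -0.0004 (twist after/before shift: use per row shift only w/o twist) J6 end ~ -74
rows [[0.0002, 0.0262, -0.0014], [0.0002, 0.0262, -0.0014], [0.0002, 0.0262, -0.0014], [0.0002, 0.0262, -0.0014], [0.0002, 0.0262, -0.0014], [0.0001, 0.0262, -0.0014]]
clock: 8.45
position: [621.0, 263.6, 344.2]
ee_rot: [0.427, 0.904, -0.001, -0.001]
contact_force: [0.0, -0.8, -0.3]
gripper_width: 85.1
t8.4 pos [621.  263.6 344.2] yaw 129.42 j1 36.7 j6 -87.3 F [ 0.  -0.8 -0.3] w 85.1
```

View pics/w6.png

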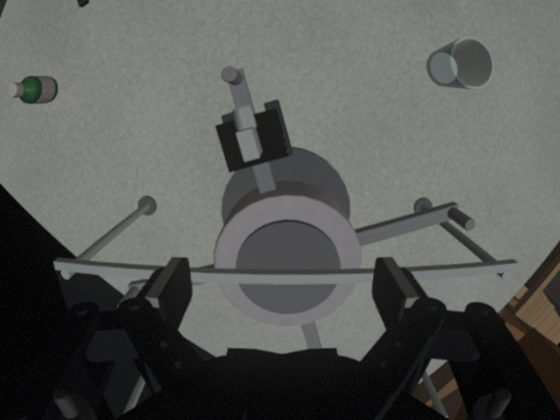

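```bash
python3 - <<'E'
from h import *
for l,u,v,z in [('b0pin',231,75,180),('b3pin',467.5,218,180),('b1pin',131,289,180),('drum',287.5,259.5,171),('cap',288,267,171),('legfootL',147,205,3),('legfootR',423,205,3),('roofL',58,264,209),('roofR',515,265,209),('roof mid',287,275,209),('branch b3 mid',410,226,145),('branch b0 end',237,95,145),('fin0',249,145,189),('drum l',215,262,171),('drum r',360,258,171)]:
    print(l,atz('wrist',u,v,z))
E
```

```text
b0pin [566.955 172.642 180.   ]
b3pin [526.483 394.702 180.   ]
b1pin [769.711 206.417 180.   ]
drum [655.374 298.205 171.   ]
cap [660.625 303.12  171.   ]
legfootL [781.934 150.491   3.   ]
legfootR [534.648 452.829   3.   ]
roofL [776.276 140.983 209.   ]
roofR [524.837 451.966 209.   ]
roof mid [650.997 293.219 209.   ]
branch b3 mid [567.219 375.947 145.   ]
branch b0 end [577.647 180.803 145.   ]
fin0 [597.559 214.94  189.   ]
drum l [696.982 252.31  171.   ]
drum r [615.752 346.043 171.   ]
```

```bash
python3 - <<'E'
from h import *
plan(567,171,300,144,5)
E
```

```text
shift [-0.037 -0.1    0.045] per row [-0.007 -0.02   0.009] twist -0.2544 per row -0.0509 (twist after/before shift: use per row shift only w/o twist) J6 end ~ -53
rows [[-0.0075, -0.0199, 0.009], [-0.0064, -0.0203, 0.009], [-0.0054, -0.0206, 0.009], [-0.0043, -0.0208, 0.009], [-0.0033, -0.021, 0.009]]
```

```bash
python3 -m crank '{"delta_pos":[[-0.0075,-0.0199,0.007],[-0.0064,-0.0203,0.009],[-0.0054,-0.0206,0.009],[-0.0043,-0.0208,0.009],[-0.0033,-0.021,0.009],[0,0,0],[0,0,0],[0,0,0]],"twist":[-0.051,-0.051,-0.051,-0.051,-0.051,0,0,0]}' 0.4; python3 -c "
from h import *
rep(); shot('wrist','w7'); crop('w7',160,160,430,360,3,'w7c');print(proj('wrist',np.array([567,171,180.])))"
```

```text
clock: 9.17
position: [567.2, 171.7, 304.2]
ee_rot: [0.308, 0.951, 0.001, 0.001]
contact_force: [0.6, -0.3, 0.3]
gripper_width: 34.2
t9.2 pos [567.2 171.7 304.2] yaw 144.07 j1 32.5 j6 -68.4 F [ 0.6 -0.3  0.3] w 34.2
[281.41  223.371]
```

View pics/w7c.png

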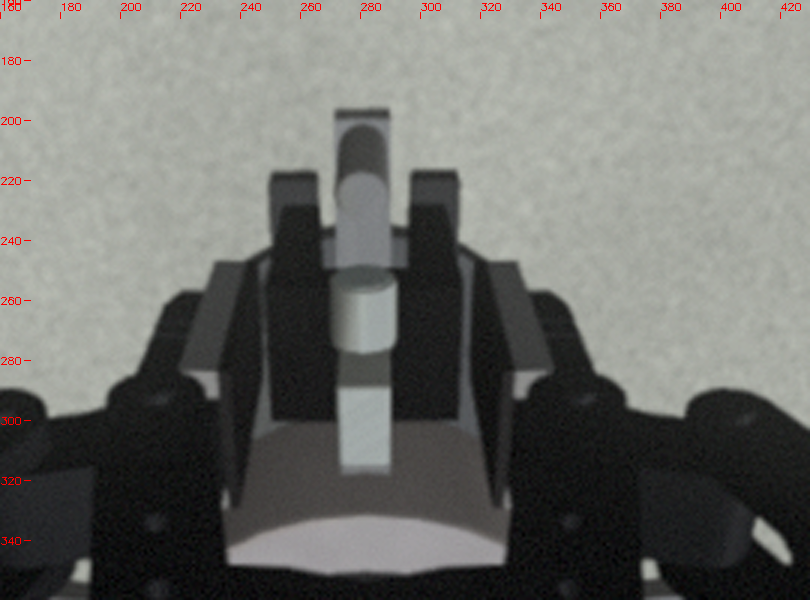

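```bash
python3 -m crank '{"delta_pos":[[0,0,0.02],[0,0,0.02],[0,0,0.02],[0,0,0.018],[0,0,0],[0,0,0]],"twist":[0,0,0,0,0,0]}'; python3 -m crank '{"delta_pos":[[-0.0144,0.0006,0],[-0.0144,0.0006,0],[-0.0144,0.0006,0],[-0.0144,0.0006,0],[-0.0144,0.0006,0]],"twist":[-0.0873,-0.0873,-0.0873,-0.0873,-0.0873]}' ;python3 -m crank '{"delta_pos":[[-0.0144,0.0006,0],[-0.0144,0.0006,0],[-0.0144,0.0006,0],[-0.0144,0.0006,0],[-0.0144,0.0006,0],[0,0,0],[0,0,0]],"twist":[-0.0873,-0.0873,-0.0873,-0.0873,-0.0873,0,0]}'; python3 -c "
from h import *
rep(); shot('scene','s8')"
```

```text
clock: 9.72
position: [567.5, 172.6, 224.7]
ee_rot: [0.308, 0.951, -0.001, -0.0]
contact_force: [0.2, -0.4, -0.2]
gripper_width: 33.6
clock: 10.13
position: [634.2, 143.9, 227.4]
ee_rot: [0.092, 0.996, 0.001, 0.001]
contact_force: [-0.5, 1.0, -0.5]
gripper_width: 34.5
clock: 10.72
position: [703.8, 143.7, 226.4]
ee_rot: [-0.122, 0.992, -0.001, -0.002]
contact_force: [-3.6, -6.2, 0.7]
gripper_width: 34.4
t10.7 pos [703.8 143.7 226.4] yaw -165.95 j1 24.4 j6 -10.4 F [-3.6 -6.2  0.7] w 34.4
```

View pics/s8.png

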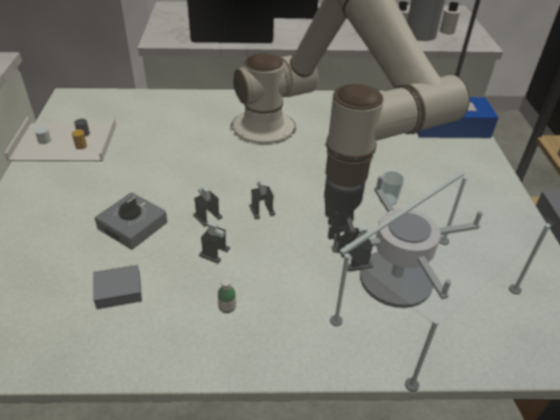

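```bash
python3 -m crank '{"delta_pos":[[0.006,0,0],[0,0,-0.02],[0,0,-0.03],[0,0,-0.03],[0,0,0]],"twist":[0,0,0,0,0]}'; python3 - <<'E'
from h import *
rep(); plan(501,273,310,101,12)
E
```

```text
clock: 11.18
position: [701.0, 144.9, 315.5]
ee_rot: [-0.124, 0.992, 0.001, 0.009]
contact_force: [0.6, 0.5, 2.6]
gripper_width: 34.1
t11.2 pos [701.  144.9 315.5] yaw -165.77 j1 24.6 j6 -10.5 F [0.6 0.5 2.6] w 34.1
shift [0.162 0.173 0.003] per row [0.014 0.014 0.   ] twist 1.6272 per row 0.1356 (twist after/before shift: use per row shift only w/o twist) J6 end ~ -108
rows [[0.0135, 0.0144, 0.0002], [0.0154, 0.0125, 0.0002], [0.0169, 0.0103, 0.0002], [0.0182, 0.0079, 0.0002], [0.0191, 0.0054, 0.0002], [0.0196, 0.0028, 0.0002], [0.0198, 0.0001, 0.0002], [0.0196, -0.0026, 0.0002], [0.0191, -0.0052, 0.0002], [0.0182, -0.0078, 0.0002], [0.017, -0.0101, 0.0002], [0.0155, -0.0124, 0.0002]]
```

```bash
python3 - <<'E'
from h import *
rep(); plan(501,273,310,101,14)
E
```

```text
t11.2 pos [701.  144.9 315.5] yaw -165.77 j1 24.6 j6 -10.5 F [0.6 0.5 2.6] w 34.1
shift [0.162 0.173 0.003] per row [0.012 0.012 0.   ] twist 1.6272 per row 0.1162 (twist after/before shift: use per row shift only w/o twist) J6 end ~ -108
rows [[0.0116, 0.0124, 0.0002], [0.013, 0.011, 0.0002], [0.0141, 0.0094, 0.0002], [0.0151, 0.0077, 0.0002], [0.0159, 0.0059, 0.0002], [0.0165, 0.004, 0.0002], [0.0168, 0.002, 0.0002], [0.017, 0.0001, 0.0002], [0.0169, -0.0019, 0.0002], [0.0165, -0.0038, 0.0002], [0.016, -0.0057, 0.0002], [0.0152, -0.0075, 0.0002], [0.0142, -0.0093, 0.0002], [0.0131, -0.0108, 0.0002]]
```

```bash
python3 -m crank '{"delta_pos":[[0.0116,0.0124,0],[0.013,0.011,0],[0.0141,0.0094,0],[0.0151,0.0077,0],[0.0159,0.0059,0],[0.0165,0.004,0],[0.0168,0.002,0]],"twist":[0.1162,0.1162,0.1162,0.1162,0.1162,0.1162,0.1162]}';python3 -m crank '{"delta_pos":[[0.017,0,0],[0.0169,-0.0019,0],[0.0165,-0.0038,0],[0.016,-0.0057,0],[0.0152,-0.0075,0],[0.0142,-0.0093,0],[0.0131,-0.0108,0]],"twist":[0.1162,0.1162,0.1162,0.1162,0.1162,0.1162,0.1162]}';python3 -m crank '{"delta_pos":[[0,0,0],[0,0,0]],"twist":[0,0]}'; python3 -c "
from h import *
rep(); shot('wrist','w8'); crop('w8',160,160,430,360,3,'w8c');print(proj('wrist',np.array([501,273,180.])))"
```

```text
clock: 11.77
position: [598.2, 209.4, 306.9]
ee_rot: [0.282, 0.959, 0.001, 0.001]
contact_force: [-0.8, -0.0, -0.8]
gripper_width: 34.2
clock: 12.35
position: [498.1, 273.7, 306.9]
ee_rot: [0.638, 0.77, 0.002, 0.0]
contact_force: [0.5, -0.0, 0.5]
gripper_width: 34.4
clock: 12.52
position: [498.5, 273.5, 306.8]
ee_rot: [0.635, 0.773, 0.002, 0.0]
contact_force: [1.2, 0.3, 0.6]
gripper_width: 34.2
t12.5 pos [498.5 273.5 306.8] yaw 101.17 j1 45.1 j6 -123.9 F [1.2 0.3 0.6] w 34.2
[280.87  226.741]
```

View pics/w8c.png

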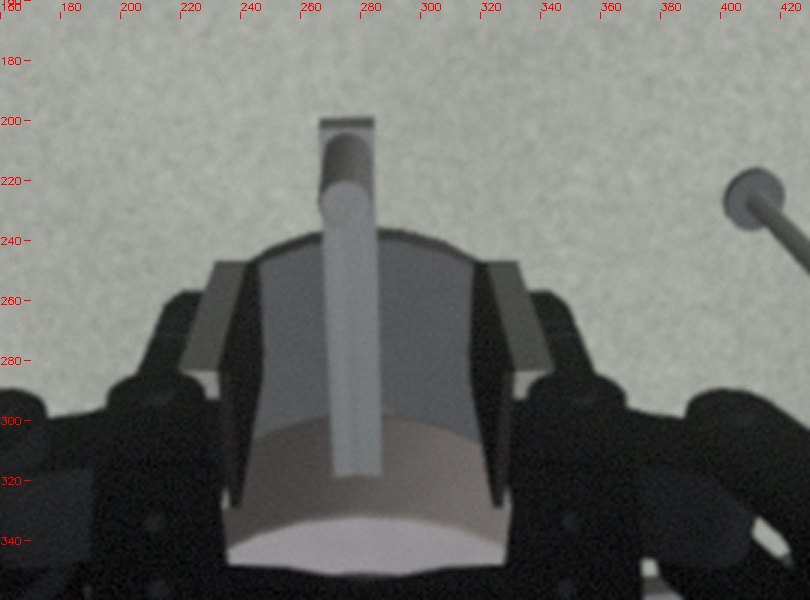

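```bash
python3 -m crank '{"delta_pos":[[-0.0036,0,0.01],[0,0,0.02],[0,0,0.02],[0,0,0.02],[0,0,0.011],[0,0,0]],"twist":[0,0,0,0,0,0]}'; python3 -m crank '{"delta_pos":[[0,0,0],[0,0,0],[0,0,0],[0,0,0]],"twist":[0,0,0,0]}' 0.22; python3 -c "
from h import *
rep()"; python3 -m crank '{"delta_pos":[[-0.0112,0.0004,0],[-0.0112,0.0004,0],[-0.0112,0.0004,0],[-0.0112,0.0004,0],[-0.0112,0.0004,0],[-0.0112,0.0004,0],[-0.0112,0.0004,0],[0,0,0]],"twist":[-0.068,-0.068,-0.068,-0.068,-0.068,-0.068,-0.068,0]}' ;python3 -m crank '{"delta_pos":[[0,0,0],[0,0,0],[0,0,0]],"twist":[0,0,0]}'; python3 -c "
from h import *
rep()
s=arm.read_state()['position'];r=s[:2]-[663,304.5];print(np.hypot(*r),np.degrees(np.arctan2(r[1],r[0]))%360-219.4)"
```

```text
clock: 13.07
position: [498.7, 267.4, 220.4]
ee_rot: [0.637, 0.771, -0.003, -0.001]
contact_force: [0.5, 0.3, 0.0]
gripper_width: 33.7
clock: 13.4
position: [499.8, 269.3, 225.1]
ee_rot: [0.636, 0.771, 0.001, 0.0]
contact_force: [-0.6, 0.9, -0.5]
gripper_width: 18.7
t13.4 pos [499.8 269.3 225.1] yaw 100.94 j1 44.7 j6 -123.7 F [-0.6  0.9 -0.5] w 18.7
clock: 14.07
position: [532.7, 197.6, 224.9]
ee_rot: [0.437, 0.9, 0.001, 0.0]
contact_force: [-0.4, 0.5, 0.2]
gripper_width: 18.7
clock: 14.32
position: [531.5, 198.9, 224.4]
ee_rot: [0.437, 0.9, 0.0, 0.0]
contact_force: [1.3, 0.4, 0.6]
gripper_width: 18.9
t14.3 pos [531.5 198.9 224.4] yaw 128.20 j1 36.9 j6 -88.7 F [1.3 0.4 0.6] w 18.9
168.60790554260385 -0.6274292384768785
```

```bash
python3 -m crank '{"delta_pos":[[-0.002,0,0],[0,0,0],[0,0,0],[0,0,0],[0,0,0]],"twist":[-0.02,0,0,0,0]}' 0; python3 -c "
from h import *
rep()"; python3 -m crank '{"delta_pos":[[0,0,0],[0,0,0],[0,0,0],[0,0,0]],"twist":[0,0,0,0]}' 0.3; python3 -m crank '{"delta_pos":[[0,0,-0.02],[0,0,-0.02],[0,0,-0.02],[0,0,-0.02],[0,0.02,-0.02],[0,0.02,-0.02],[0,0,0],[0,0,0]],"twist":[0,0,0,0,0,0,0,0]}' 1; python3 -c "
from h import *
rep();shot('wrist','w9')
crop('w9',180,80,440,280,3,'w9c')"
```

```text
clock: 14.73
position: [533.0, 197.1, 224.5]
ee_rot: [0.428, 0.904, 0.0, 0.0]
contact_force: [-1.1, -0.2, 3.6]
gripper_width: 10.0
t14.7 pos [533.  197.1 224.5] yaw 129.38 j1 36.6 j6 -87.3 F [-1.1 -0.2  3.6] w 10.0
clock: 15.07
position: [533.0, 196.9, 223.8]
ee_rot: [0.428, 0.904, -0.0, -0.0]
contact_force: [-0.3, -0.4, -1.1]
gripper_width: 25.6
clock: 15.73
position: [564.5, 222.8, 344.5]
ee_rot: [0.428, 0.904, 0.001, 0.0]
contact_force: [-0.0, -0.3, -1.4]
gripper_width: 85.2
t15.7 pos [564.5 222.8 344.5] yaw 129.36 j1 36.8 j6 -87.4 F [-0.  -0.3 -1.4] w 85.2
```

View pics/w9c.png

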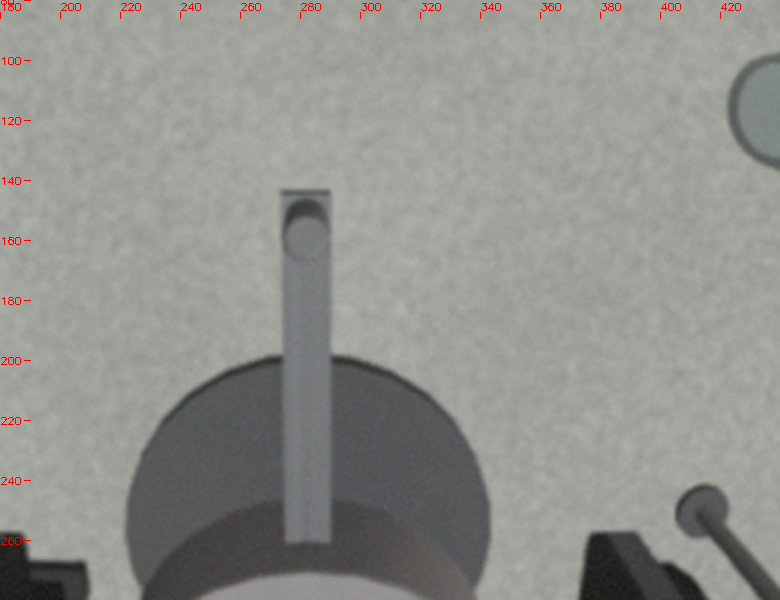

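```bash
python3 - <<'E'
from h import *
for l,u,v,z in [('pin',282,160,180),('brend',282.3,143.5,145),('br in',282,245,145),('pinbase',282,152,145)]:
    print(l,atz('wrist',u,v,z))
p=ld('w9')[0]; 
E
python3 - <<'E'
from h import *
# pick heads view
plan(450,-70,350,129.4,8)
E
```

```text
pin [535.517 199.752 180.   ]
brend [528.998 194.881 145.   ]
br in [599.811 252.415 145.   ]
pinbase [534.687 199.207 145.   ]
shift [-0.154 -0.273 -0.007] per row [-0.019 -0.034 -0.001] twist -0.0009 per row -0.0001 (twist after/before shift: use per row shift only w/o twist) J6 end ~ -42
rows [[-0.0192, -0.0341, -0.0008], [-0.0192, -0.0341, -0.0008], [-0.0192, -0.0342, -0.0008], [-0.0192, -0.0342, -0.0008], [-0.0192, -0.0342, -0.0008], [-0.0192, -0.0342, -0.0008], [-0.0192, -0.0342, -0.0008], [-0.0192, -0.0342, -0.0008]]
```

```bash
python3 -m crank '{"delta_pos":[[-0.025,-0.02,-0.005],[-0.025,-0.02,-0.005],[-0.025,-0.02,-0.005],[-0.025,-0.02,-0.005],[-0.025,-0.02,-0.005],[-0.025,-0.02,-0.005],[-0.025,-0.02,-0.005],[-0.02,-0.015,-0.005]],"twist":[0,0,0,0,0,0,0,0]}';python3 -m crank '{"delta_pos":[[0,0,0],[0,0,0]],"twist":[0,0]}'; python3 -c "
from h import *
rep(); shot('wrist','w10')"
```

```text
clock: 16.45
position: [566.3, -29.1, 383.1]
ee_rot: [0.428, 0.904, -0.001, -0.001]
contact_force: [0.3, -0.8, -0.1]
gripper_width: 85.4
clock: 16.62
position: [566.9, -28.1, 383.1]
ee_rot: [0.429, 0.903, -0.0, -0.001]
contact_force: [-0.4, -0.4, -1.0]
gripper_width: 85.2
t16.6 pos [566.9 -28.1 383.1] yaw 129.20 j1 13.5 j6 -64.3 F [-0.4 -0.4 -1. ] w 85.2
```

View pics/w10.png

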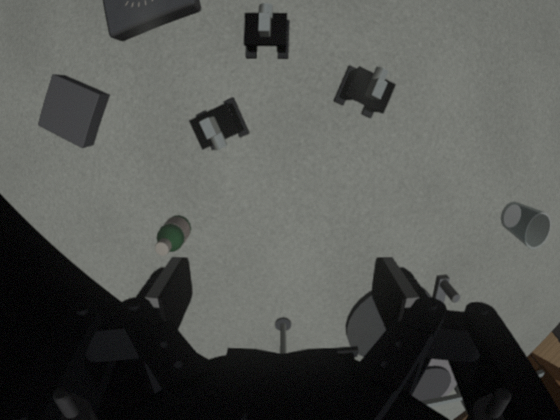

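```bash
python3 - <<'E'
from h import *
crop('w10',180,0,420,160,3,'w10c')
E
```

```text
(no output)
```

View pics/w10c.png

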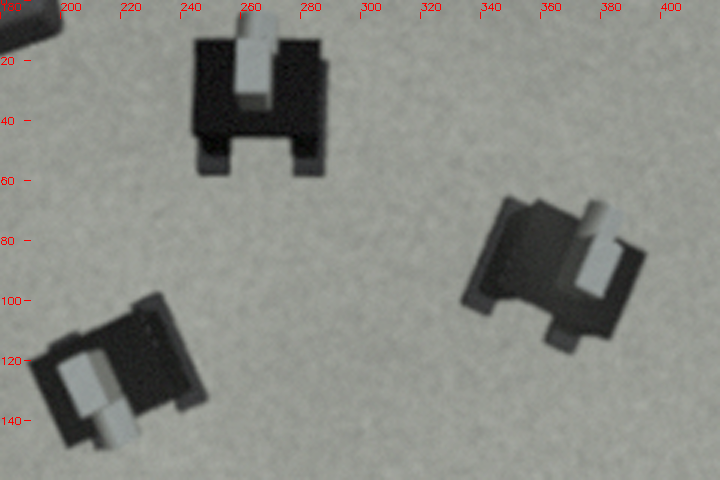

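```bash
python3 - <<'E'
from h import *
def hd(n,a,b,c):
    A=atz('wrist',*a,99);B=atz('wrist',*b,99);C=atz('wrist',*c,99);d=B-A
    print(n,'fin',C[:2],'lens dir',np.degrees(np.arctan2(d[1],d[0])),np.hypot(*d[:2]))
# a->b along fin side toward lens
hd('h2',(380,99),(387.5,82),(379.5,89.5))
hd('h1',(259,30.5),(260,13),(264,22))
hd('h3',(199,121),(207,139),(207,127))
E
```

```text
h2 fin [422.952  -4.552] lens dir -163.93230136854018 21.579731405719627
h1 fin [ 447.166 -148.462] lens dir -143.55556794550918 20.487996422482976
h3 fin [ 576.572 -124.592] lens dir 61.676738724803066 22.104789508599367
```

```bash
python3 - <<'E'
from h import *
plan(426,-4,260,106,6)
E
```

```text
shift [ 0.107 -0.094  0.123] per row [ 0.018 -0.016  0.021] twist 0.4065 per row 0.0678 (twist after/before shift: use per row shift only w/o twist) J6 end ~ -73
rows [[0.0178, -0.0157, 0.0205], [0.0167, -0.0169, 0.0205], [0.0155, -0.018, 0.0205], [0.0143, -0.019, 0.0205], [0.013, -0.0199, 0.0205], [0.0116, -0.0207, 0.0205]]
```

```bash
python3 -m crank '{"delta_pos":[[0.0178,-0.0157,0.02],[0.0167,-0.0169,0.02],[0.0155,-0.018,0.02],[0.0143,-0.019,0.02],[0.013,-0.0199,0.02],[0.0116,-0.0207,0.02],[0,0,0],[0,0,0]],"twist":[0.068,0.068,0.068,0.068,0.068,0.068,0,0]}'; python3 -c "
from h import *
rep(); shot('wrist','w11'); crop('w11',160,140,420,310,3,'w11c');print(proj('wrist',np.array([423,-4.5,99.])))"
```

```text
clock: 17.33
position: [425.1, -3.3, 262.9]
ee_rot: [0.601, 0.8, -0.001, -0.001]
contact_force: [0.1, 0.9, 1.4]
gripper_width: 85.5
t17.3 pos [425.1  -3.3 262.9] yaw 106.17 j1 21.6 j6 -95.5 F [0.1 0.9 1.4] w 85.5
[281.495 200.952]
```

View pics/w11c.png

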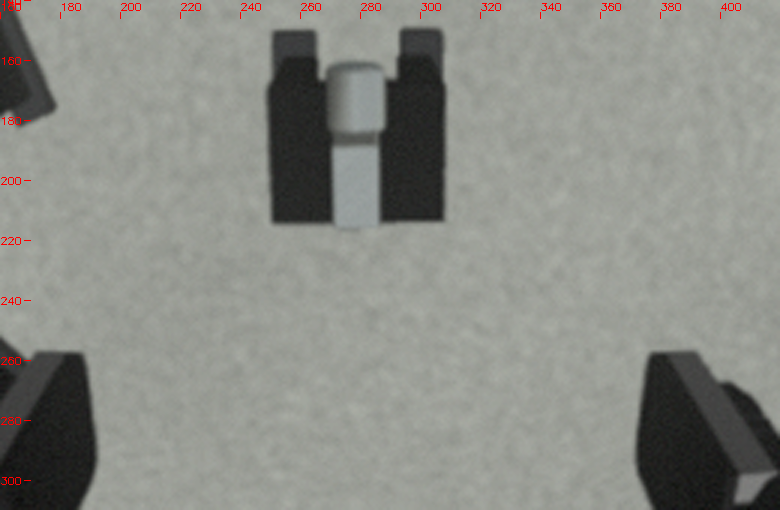

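```bash
python3 - <<'E'
from h import *
P=atz('wrist',279,201.5,99); print(P, atz('wrist',279,188,99),atz('wrist',279,215,99))
yw=np.radians(106.17); y=np.array([np.sin(yw),-np.cos(yw)]); t=P[:2]+3*y; print(t)
plan(t[0],t[1],143,106.17,6)
E
```

```text
[423.937  -6.195  99.   ] [413.8    -9.085  99.   ] [434.332  -3.233  99.   ]
[426.819  -5.359]
shift [-0.002 -0.001  0.121] per row [-0.   -0.    0.02] twist -0.0002 per row -0.0000 (twist after/before shift: use per row shift only w/o twist) J6 end ~ -73
rows [[-0.0004, -0.0001, 0.0202], [-0.0004, -0.0001, 0.0202], [-0.0004, -0.0001, 0.0202], [-0.0004, -0.0001, 0.0202], [-0.0004, -0.0001, 0.0202], [-0.0004, -0.0001, 0.0202]]
```

```bash
python3 -m crank '{"delta_pos":[[-0.0005,0,0.0197],[-0.0005,0,0.0197],[-0.0005,0,0.0197],[-0.0004,0,0.0197],[0,-0.0005,0.0197],[0,0,0.0197],[0,0,0]],"twist":[0,0,0,0,0,0,0]}'; python3 -m crank '{"delta_pos":[[0,0,0],[0,0,0],[0,0,0],[0,0,0],[0,0,0],[0,0,0],[0,0,0]],"twist":[0,0,0,0,0,0,0]}' 0; python3 -c "
from h import *
rep()"
```

```text
clock: 17.97
position: [426.8, -5.7, 143.4]
ee_rot: [0.602, 0.799, -0.002, -0.002]
contact_force: [-0.9, -0.2, -0.1]
gripper_width: 85.2
clock: 18.55
position: [427.7, -5.6, 146.7]
ee_rot: [0.602, 0.799, 0.001, 0.001]
contact_force: [-0.3, 0.8, 3.7]
gripper_width: 11.0
t18.6 pos [427.7  -5.6 146.7] yaw 106.01 j1 21.2 j6 -95.2 F [-0.3  0.8  3.7] w 11.0
```

```bash
python3 -m crank '{"delta_pos":[[0,0,-0.02],[0,0,-0.03],[0,0,-0.035],[0,0,-0.035],[0,0,-0.035],[0,0,-0.035],[0,0,-0.01],[0,0,0]],"twist":[0,0,0,0,0,0,0,0]}'; python3 - <<'E'
from h import *
rep(); plan(579,235,350,129.4,10)
E
```

```text
clock: 19.22
position: [427.9, -5.6, 349.1]
ee_rot: [0.602, 0.799, 0.003, 0.002]
contact_force: [-0.4, 0.2, -2.6]
gripper_width: 11.0
t19.2 pos [427.9  -5.6 349.1] yaw 105.99 j1 21.2 j6 -95.2 F [-0.4  0.2 -2.6] w 11.0
shift [0.19  0.212 0.001] per row [0.019 0.021 0.   ] twist -0.4086 per row -0.0409 (twist after/before shift: use per row shift only w/o twist) J6 end ~ -73
rows [[0.019, 0.0212, 0.0001], [0.0181, 0.0219, 0.0001], [0.0172, 0.0226, 0.0001], [0.0162, 0.0233, 0.0001], [0.0153, 0.024, 0.0001], [0.0143, 0.0246, 0.0001], [0.0133, 0.0251, 0.0001], [0.0122, 0.0256, 0.0001], [0.0112, 0.0261, 0.0001], [0.0101, 0.0266, 0.0001]]
```

```bash
python3 -m crank '{"delta_pos":[[0.019,0.0212,0],[0.0181,0.0219,0],[0.0172,0.0226,0],[0.0162,0.0233,0],[0.0153,0.024,0]],"twist":[-0.041,-0.041,-0.041,-0.041,-0.041]}';python3 -m crank '{"delta_pos":[[0.0143,0.0246,0],[0.0133,0.0251,0],[0.0122,0.0256,0],[0.0112,0.0261,0],[0.0101,0.0266,0],[0,0,0],[0,0,0]],"twist":[-0.041,-0.041,-0.041,-0.041,-0.0396,0,0]}'; python3 -c "
from h import *
rep(); shot('wrist','w12'); crop('w12',160,140,420,340,3,'w12c'); plan(579,235,350,129.4,1)"
```

```text
clock: 19.63
position: [502.3, 115.4, 343.4]
ee_rot: [0.516, 0.856, -0.002, -0.002]
contact_force: [0.5, -0.4, -2.1]
gripper_width: 10.6
clock: 20.22
position: [577.7, 235.9, 342.0]
ee_rot: [0.427, 0.904, -0.003, -0.002]
contact_force: [-1.0, 0.2, -1.4]
gripper_width: 10.5
t20.2 pos [577.7 235.9 342. ] yaw 129.43 j1 37.0 j6 -87.6 F [-1.   0.2 -1.4] w 10.5
shift [-0.001  0.001 -0.007] per row [-0.001  0.001 -0.007] twist -0.0001 per row -0.0001 (twist after/before shift: use per row shift only w/o twist) J6 end ~ -73
rows [[-0.001, 0.0012, -0.0071]]
```

View pics/w12c.png

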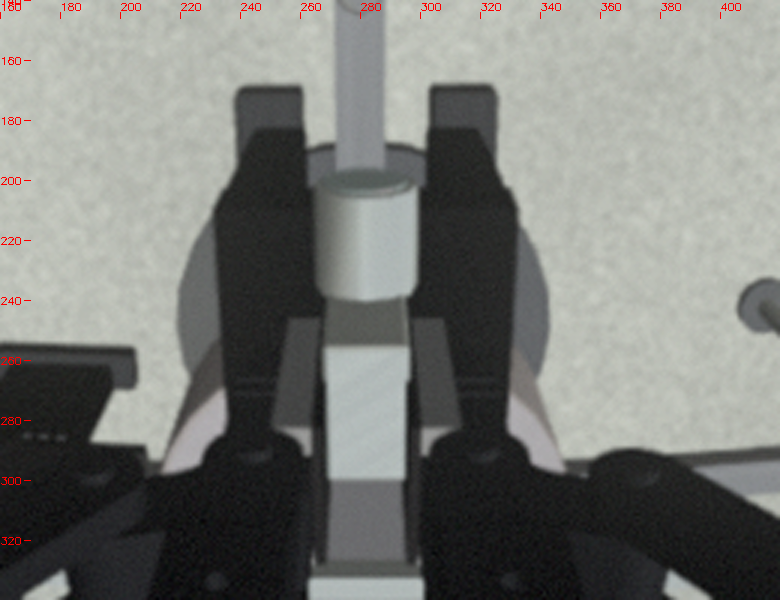

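```bash
python3 -m crank '{"delta_pos":[[0,0,0.02],[0,0,0.02],[0,0,0.02],[0,0,0.015],[0,0,0.012],[0,0,0.008],[0,0,0],[0,0,0]],"twist":[0,0,0,0,0,0,0,0]}'; python3 -c "
from h import *
rep()"
```

```text
clock: 20.93
position: [577.9, 234.3, 250.9]
ee_rot: [0.428, 0.904, -0.0, -0.0]
contact_force: [0.3, 0.4, -1.3]
gripper_width: 10.9
t20.9 pos [577.9 234.3 250.9] yaw 129.37 j1 36.9 j6 -87.6 F [ 0.3  0.4 -1.3] w 10.9
```

```bash
python3 -m crank '{"delta_pos":[[0,0,0.004],[0,0,0.004],[0,0,0.003],[0,0,0.002],[0,0,0],[0,0,0]],"twist":[0,0,0,0,0,0]}'; python3 -c "
from h import *
rep()"
```

```text
clock: 21.43
position: [578.1, 235.0, 237.8]
ee_rot: [0.427, 0.904, -0.0, -0.0]
contact_force: [0.2, -0.1, -1.1]
gripper_width: 10.9
t21.4 pos [578.1 235.  237.8] yaw 129.40 j1 37.0 j6 -87.6 F [ 0.2 -0.1 -1.1] w 10.9
```

```bash
python3 -m crank '{"delta_pos":[[0,0,0.0015],[0,0,0.001],[0,0,0],[0,0,0]],"twist":[0,0,0,0]}'; python3 -c "
from h import *
rep()"
```

```text
clock: 21.77
position: [578.4, 235.0, 236.7]
ee_rot: [0.427, 0.904, 0.001, 0.001]
contact_force: [-1.1, -1.4, 4.4]
gripper_width: 10.6
t21.8 pos [578.4 235.  236.7] yaw 129.42 j1 37.0 j6 -87.6 F [-1.1 -1.4  4.4] w 10.6
```

```bash
python3 -m crank '{"delta_pos":[[0,0,0],[0,0,0],[0,0,0],[0,0,0]],"twist":[0,0,0,0]}' 0.5;  python3 -m crank '{"delta_pos":[[0,0,-0.015],[0,0,-0.025],[0,0,-0.025],[0,0,-0.025],[0,0,0],[0,0,0]],"twist":[0,0,0,0,0,0]}'; python3 -c "
from h import *
rep(); shot('wrist','w13'); shot('scene','s13'); shot('side','d13'); crop('s13',320,170,500,310,4,'s13c')"
```

```text
clock: 22.1
position: [578.0, 235.0, 235.0]
ee_rot: [0.427, 0.904, -0.0, -0.0]
contact_force: [-0.0, -0.6, -0.4]
gripper_width: 42.7
clock: 22.6
position: [578.5, 235.3, 327.1]
ee_rot: [0.427, 0.904, 0.002, 0.001]
contact_force: [-0.2, -0.8, -1.4]
gripper_width: 42.6
t22.6 pos [578.5 235.3 327.1] yaw 129.40 j1 37.0 j6 -87.6 F [-0.2 -0.8 -1.4] w 42.6
```

View pics/w13.png

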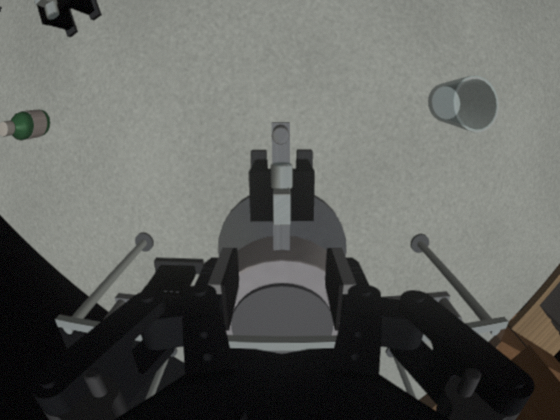

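View pics/d13.png

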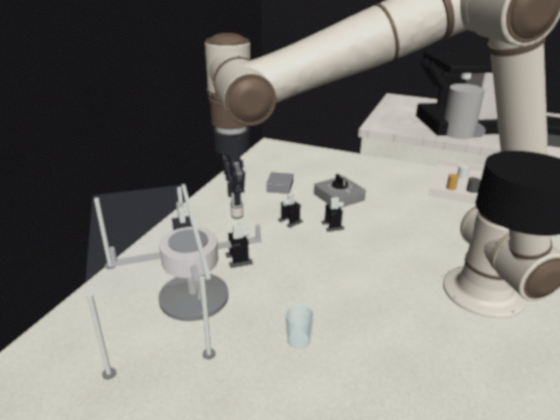

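```bash
python3 -m crank '{"delta_pos":[[0,-0.019,0],[0,-0.019,0],[0,-0.018,0],[0,0,0.02],[0,0,0],[0,0,0]],"twist":[0,0,0,0,0,0]}' 0.25; python3 -c "
from h import *
rep(); shot('wrist','w14'); crop('w14',160,140,420,340,3,'w14c')"
```

```text
clock: 23.25
position: [534.3, 199.1, 303.8]
ee_rot: [0.427, 0.904, -0.002, -0.001]
contact_force: [0.6, 0.5, 0.2]
gripper_width: 21.7
t23.2 pos [534.3 199.1 303.8] yaw 129.39 j1 36.7 j6 -87.3 F [0.6 0.5 0.2] w 21.7
```

View pics/w14c.png

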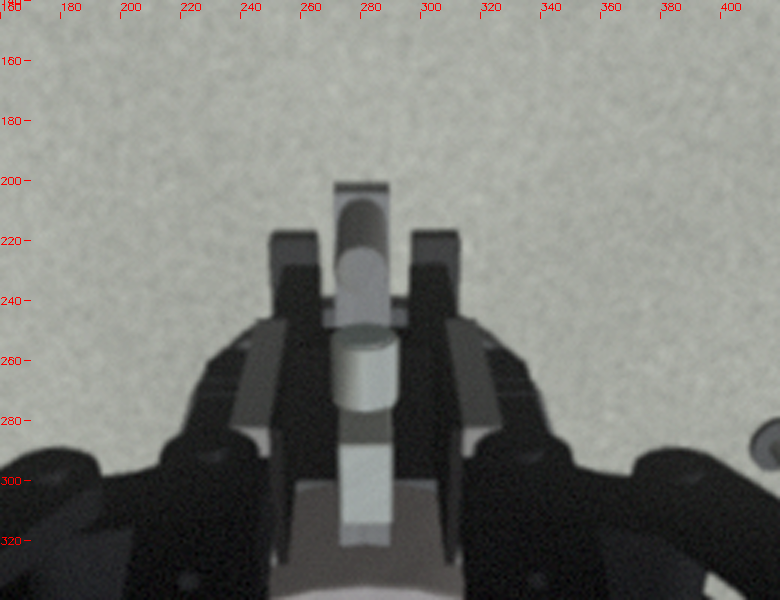

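```bash
python3 -m crank '{"delta_pos":[[0,0,0.02],[0,0,0.02],[0,0,0.02],[0,0,0.018],[0,0,0],[0,0,0]],"twist":[0,0,0,0,0,0]}'; python3 -m crank '{"delta_pos":[[-0.0029,0,0],[-0.0029,0,0],[-0.0058,0.0001,0],[-0.0058,0.0001,0],[-0.0086,0.0002,0],[-0.0086,0.0002,0],[-0.0086,0.0002,0],[-0.0086,0.0002,0]],"twist":[-0.0175,-0.0175,-0.0349,-0.0349,-0.0524,-0.0524,-0.0524,-0.0524]}' ;python3 -m crank '{"delta_pos":[[-0.0086,0.0002,0],[-0.0086,0.0002,0],[-0.0086,0.0002,0],[-0.0086,0.0002,0],[-0.0086,0.0002,0],[-0.0086,0.0002,0],[-0.0086,0.0002,0],[-0.0086,0.0002,0]],"twist":[-0.0524,-0.0524,-0.0524,-0.0524,-0.0524,-0.0524,-0.0524,-0.0524]}'; python3 -m crank '{"delta_pos":[[-0.0086,0.0002,0],[-0.0086,0.0002,0],[-0.0086,0.0002,0],[-0.0086,0.0002,0],[-0.0086,0.0002,0],[-0.0086,0.0002,0],[-0.0058,0.0001,0],[-0.0029,0,0]],"twist":[-0.0524,-0.0524,-0.0524,-0.0524,-0.0524,-0.0524,-0.0349,-0.0175]}'; python3 -m crank '{"delta_pos":[[-0.0029,0,0],[0,0,0],[0,0,0],[0,0,0]],"twist":[-0.0175,0,0,0]}'; python3 -c "
from h import *
rep()
s=arm.read_state()['position'];r=s[:2]-[662,304];print(np.hypot(*r),np.degrees(np.arctan2(r[1],r[0]))%360-219.4)"
```

```text
clock: 23.8
position: [535.3, 199.7, 227.1]
ee_rot: [0.427, 0.904, -0.001, -0.0]
contact_force: [0.4, 0.4, 0.8]
gripper_width: 21.3
clock: 24.47
position: [574.2, 164.9, 229.1]
ee_rot: [0.279, 0.96, 0.001, 0.001]
contact_force: [-1.3, 0.7, 0.3]
gripper_width: 21.3
clock: 25.13
position: [638.1, 140.5, 229.0]
ee_rot: [0.073, 0.997, 0.0, 0.001]
contact_force: [-1.3, 0.7, 0.6]
gripper_width: 21.0
clock: 25.8
position: [698.3, 142.5, 228.7]
ee_rot: [-0.109, 0.994, 0.0, 0.001]
contact_force: [-0.1, -0.6, 1.2]
gripper_width: 21.4
clock: 26.13
position: [699.8, 143.4, 227.7]
ee_rot: [-0.117, 0.993, 0.0, 0.0]
contact_force: [0.4, 0.2, 0.8]
gripper_width: 21.1
t26.1 pos [699.8 143.4 227.7] yaw -166.56 j1 24.5 j6 -11.1 F [0.4 0.2 0.8] w 21.1
165.03627716687407 63.84667965898868
```

```bash
python3 -m crank '{"delta_pos":[[0,0,-0.01],[0,0,-0.02],[0,0,-0.03],[0,0,-0.025],[0,0,0]],"twist":[0,0,0,0,0]}'; python3 - <<'E'
from h import *
rep(); plan(501.2,267.2,304,103,14)
E
```

```text
clock: 26.55
position: [701.8, 143.5, 321.0]
ee_rot: [-0.118, 0.993, 0.001, 0.007]
contact_force: [0.2, 0.2, 1.2]
gripper_width: 20.9
t26.6 pos [701.8 143.5 321. ] yaw -166.50 j1 24.5 j6 -11.1 F [0.2 0.2 1.2] w 20.9
shift [0.166 0.167 0.015] per row [0.012 0.012 0.001] twist 1.5795 per row 0.1128 (twist after/before shift: use per row shift only w/o twist) J6 end ~ -105
rows [[0.0119, 0.0119, 0.001], [0.0132, 0.0105, 0.001], [0.0143, 0.009, 0.001], [0.0152, 0.0073, 0.001], [0.0159, 0.0056, 0.001], [0.0164, 0.0037, 0.001], [0.0167, 0.0019, 0.001], [0.0168, -0.0, 0.001], [0.0167, -0.0019, 0.001], [0.0164, -0.0038, 0.001], [0.0159, -0.0056, 0.001], [0.0151, -0.0074, 0.001], [0.0142, -0.009, 0.001], [0.0131, -0.0106, 0.001]]
```

```bash
python3 -m crank '{"delta_pos":[[0.0119,0.0119,0],[0.0132,0.0105,0],[0.0143,0.009,0],[0.0152,0.0073,0],[0.0159,0.0056,0],[0.0164,0.0037,0],[0.0167,0.0019,0]],"twist":[0.1128,0.1128,0.1128,0.1128,0.1128,0.1128,0.1128]}' 0.4;python3 -m crank '{"delta_pos":[[0.0168,0,0],[0.0167,-0.0019,0],[0.0164,-0.0038,0],[0.0159,-0.0056,0],[0.0151,-0.0074,0],[0.0142,-0.009,0],[0.0131,-0.0106,0]],"twist":[0.1128,0.1128,0.1128,0.1128,0.1128,0.1128,0.1128]}';python3 -m crank '{"delta_pos":[[0,0,0],[0,0,0]],"twist":[0,0]}'; python3 -c "
from h import *
rep(); shot('wrist','w15'); crop('w15',160,160,430,360,3,'w15c')"
```

```text
clock: 27.13
position: [598.7, 205.6, 313.4]
ee_rot: [0.277, 0.961, 0.0, 0.0]
contact_force: [0.7, 0.3, 0.1]
gripper_width: 34.2
clock: 27.72
position: [498.6, 267.4, 313.4]
ee_rot: [0.625, 0.781, 0.001, 0.0]
contact_force: [-0.3, -0.6, -0.6]
gripper_width: 34.5
clock: 27.88
position: [499.0, 267.5, 313.5]
ee_rot: [0.621, 0.784, 0.001, 0.0]
contact_force: [0.4, -0.0, -0.2]
gripper_width: 34.1
t27.9 pos [499.  267.5 313.5] yaw 103.17 j1 44.6 j6 -121.4 F [ 0.4 -0.  -0.2] w 34.1
```

View pics/w15c.png

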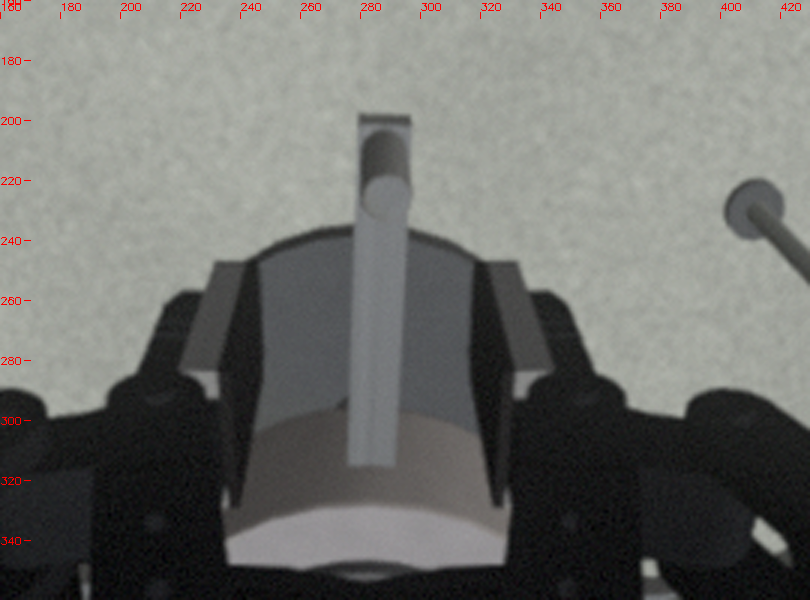

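```bash
python3 -m crank '{"delta_pos":[[0.004,0,0.01],[0,0,0.02],[0,0,0.02],[0,0,0.02],[0,0,0.018],[0,0,0]],"twist":[0,0,0,0,0,0]}'; python3 -m crank '{"delta_pos":[[0,0,0],[0,0,0],[0,0,0],[0,0,0]],"twist":[0,0,0,0]}' 0.22; python3 -c "
from h import *
rep()"; python3 -m crank '{"delta_pos":[[-0.005,0.0001,0],[-0.005,0.0001,0],[-0.01,0.0003,0],[-0.01,0.0003,0],[-0.01,0.0003,0],[-0.01,0.0003,0],[-0.01,0.0003,0]],"twist":[-0.0286,-0.0286,-0.0572,-0.0572,-0.0572,-0.0572,-0.0572]}' ;python3 -m crank '{"delta_pos":[[-0.01,0.0003,0],[-0.005,0.0001,0],[-0.005,0.0001,0],[0,0,0],[0,0,0],[0,0,0]],"twist":[-0.0572,-0.0286,-0.0286,0,0,0]}'; python3 -c "
from h import *
rep()
s=arm.read_state()['position'];r=s[:2]-[662,304];print(np.hypot(*r),np.degrees(np.arctan2(r[1],r[0]))%360-219.4)"
```

```text
clock: 28.43
position: [497.1, 269.3, 219.5]
ee_rot: [0.623, 0.782, -0.004, -0.001]
contact_force: [-0.7, -0.8, -1.1]
gripper_width: 33.9
clock: 28.77
position: [499.0, 271.4, 225.7]
ee_rot: [0.623, 0.782, 0.001, 0.0]
contact_force: [0.2, 1.1, -0.1]
gripper_width: 18.2
t28.8 pos [499.  271.4 225.7] yaw 102.97 j1 44.9 j6 -121.9 F [ 0.2  1.1 -0.1] w 18.2
clock: 29.35
position: [522.0, 215.8, 225.5]
ee_rot: [0.479, 0.878, 0.001, 0.0]
contact_force: [-0.2, 0.8, 1.1]
gripper_width: 19.1
clock: 29.85
position: [533.5, 200.1, 224.9]
ee_rot: [0.429, 0.903, 0.0, 0.0]
contact_force: [-0.6, 0.1, -0.4]
gripper_width: 18.8
t29.9 pos [533.5 200.1 224.9] yaw 129.16 j1 36.8 j6 -87.7 F [-0.6  0.1 -0.4] w 18.8
165.26088865616435 -0.42614170061014534
```

```bash
python3 -m crank '{"delta_pos":[[-0.002,0,0],[0,0,0],[0,0,0],[0,0,0],[0,0,0]],"twist":[-0.004,0,0,0,0]}' 0; python3 -c "
from h import *
rep()"; python3 -m crank '{"delta_pos":[[0,0,0],[0,0,0],[0,0,0],[0,0,0]],"twist":[0,0,0,0]}' 0.3; python3 -m crank '{"delta_pos":[[0,0,-0.02],[0,0,-0.02],[0,0,-0.02],[0,0,-0.02],[0,0.02,-0.02],[0,0.02,-0.02],[0,0,0],[0,0,0]],"twist":[0,0,0,0,0,0,0,0]}' 1; python3 -c "
from h import *
rep();shot('wrist','w16')"
```

```text
clock: 30.27
position: [534.9, 198.4, 224.9]
ee_rot: [0.427, 0.904, 0.0, 0.0]
contact_force: [-1.0, 0.4, 3.8]
gripper_width: 9.9
t30.3 pos [534.9 198.4 224.9] yaw 129.43 j1 36.6 j6 -87.2 F [-1.   0.4  3.8] w 9.9
clock: 30.6
position: [534.7, 198.3, 224.0]
ee_rot: [0.427, 0.904, -0.0, -0.0]
contact_force: [0.1, -0.1, 0.1]
gripper_width: 25.6
clock: 31.27
position: [566.2, 224.3, 344.8]
ee_rot: [0.427, 0.904, 0.001, 0.0]
contact_force: [-0.8, 0.4, -0.6]
gripper_width: 85.6
t31.3 pos [566.2 224.3 344.8] yaw 129.41 j1 36.8 j6 -87.4 F [-0.8  0.4 -0.6] w 85.6
```

View pics/w16.png

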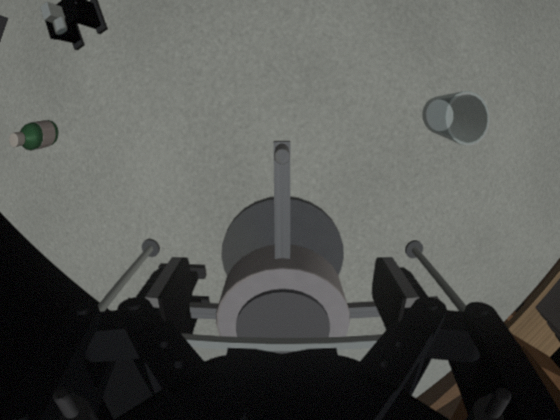

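```bash
python3 - <<'E'
from h import *
plan(450,-146,265,126.5,12)
E
```

```text
shift [-0.213 -0.324  0.079] per row [-0.018 -0.027  0.007] twist 0.0506 per row 0.0042 (twist after/before shift: use per row shift only w/o twist) J6 end ~ -36
rows [[-0.0177, -0.027, 0.0066], [-0.0178, -0.0269, 0.0066], [-0.0179, -0.0268, 0.0066], [-0.018, -0.0267, 0.0066], [-0.0182, -0.0267, 0.0066], [-0.0183, -0.0266, 0.0066], [-0.0184, -0.0265, 0.0066], [-0.0185, -0.0264, 0.0066], [-0.0186, -0.0264, 0.0066], [-0.0187, -0.0263, 0.0066], [-0.0188, -0.0262, 0.0066], [-0.0189, -0.0261, 0.0066]]
```

```bash
python3 -m crank '{"delta_pos":[[-0.0177,-0.027,0.0066],[-0.0178,-0.0269,0.0066],[-0.0179,-0.0268,0.0066],[-0.018,-0.0267,0.0066],[-0.0182,-0.0267,0.0066],[-0.0183,-0.0266,0.0066]],"twist":[0.0042,0.0042,0.0042,0.0042,0.0042,0.0042]}';python3 -m crank '{"delta_pos":[[-0.0184,-0.0265,0.0066],[-0.0185,-0.0264,0.0066],[-0.0186,-0.0264,0.0066],[-0.0187,-0.0263,0.0066],[-0.0188,-0.0262,0.0066],[-0.0189,-0.0261,0.0066],[0,0,0],[0,0,0]],"twist":[0.0042,0.0042,0.0042,0.0042,0.0042,0.0042,0,0]}'; python3 -c "
from h import *
rep(); shot('wrist','w17'); crop('w17',160,120,420,310,3,'w17c');print(proj('wrist',np.array([447.2,-148.5,99.])))"
```

```text
clock: 31.82
position: [506.0, 37.1, 303.3]
ee_rot: [0.439, 0.899, -0.001, -0.001]
contact_force: [1.5, -0.2, -0.4]
gripper_width: 85.6
clock: 32.48
position: [448.5, -147.2, 263.9]
ee_rot: [0.451, 0.892, -0.001, -0.002]
contact_force: [-0.1, 0.8, -1.1]
gripper_width: 85.4
t32.5 pos [ 448.5 -147.2  263.9] yaw 126.32 j1 1.6 j6 -55.3 F [-0.1  0.8 -1.1] w 85.4
[280.891 202.611]
```

View pics/w17c.png

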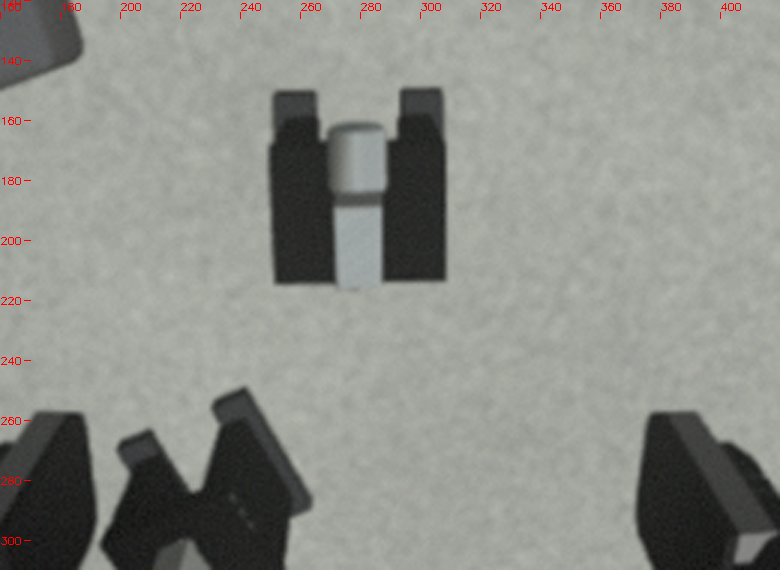

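```bash
python3 - <<'E'
from h import *
P=atz('wrist',279.5,202,99); print(P)
yw=np.radians(127.2); y=np.array([np.sin(yw),-np.cos(yw)]); t=P[:2]+3*y; print(t)
plan(t[0],t[1],145,127.2,6)
E
```

```text
[ 447.434 -149.637   99.   ]
[ 449.824 -147.823]
shift [-0.002 -0.     0.119] per row [-0.   -0.    0.02] twist -0.0134 per row -0.0022 (twist after/before shift: use per row shift only w/o twist) J6 end ~ -35
rows [[-0.0003, -0.0001, 0.0199], [-0.0003, -0.0001, 0.0199], [-0.0003, -0.0001, 0.0199], [-0.0003, -0.0001, 0.0199], [-0.0003, -0.0001, 0.0199], [-0.0003, -0.0001, 0.0199]]
```

```bash
python3 -m crank '{"delta_pos":[[-0.0005,0,0.0197],[-0.0005,0,0.0197],[-0.0005,0,0.0197],[0,0,0.0197],[0,0,0.0197],[0,0,0.019],[0,0,0]],"twist":[-0.013,0,0,0,0,0,0]}'; python3 -m crank '{"delta_pos":[[0,0,0],[0,0,0],[0,0,0],[0,0,0],[0,0,0],[0,0,0],[0,0,0]],"twist":[0,0,0,0,0,0,0]}' 0; python3 -c "
from h import *
rep()";python3 -m crank '{"delta_pos":[[0,0,-0.02],[0,0,-0.03],[0,0,-0.035],[0,0,-0.035],[0,0,-0.035],[0,0,-0.035],[0,0,-0.01],[0,0,0]],"twist":[0,0,0,0,0,0,0,0]}'; python3 - <<'E'
from h import *
rep(); plan(579,235,350,129.4,13)
E
```

```text
clock: 33.12
position: [449.5, -145.9, 144.5]
ee_rot: [0.444, 0.896, -0.001, -0.004]
contact_force: [-0.6, 0.2, -0.2]
gripper_width: 85.4
clock: 33.7
position: [451.8, -147.1, 148.5]
ee_rot: [0.444, 0.896, 0.0, 0.001]
contact_force: [-1.2, 1.3, 4.4]
gripper_width: 10.9
t33.7 pos [ 451.8 -147.1  148.5] yaw 127.28 j1 1.6 j6 -54.4 F [-1.2  1.3  4.4] w 10.9
clock: 34.37
position: [452.3, -147.2, 350.9]
ee_rot: [0.444, 0.896, 0.002, 0.003]
contact_force: [0.5, -0.9, -2.0]
gripper_width: 10.7
t34.4 pos [ 452.3 -147.2  350.9] yaw 127.27 j1 1.6 j6 -54.3 F [ 0.5 -0.9 -2. ] w 10.7
shift [0.227 0.332 0.002] per row [0.017 0.026 0.   ] twist -0.0372 per row -0.0029 (twist after/before shift: use per row shift only w/o twist) J6 end ~ -73
rows [[0.0175, 0.0256, 0.0001], [0.0174, 0.0256, 0.0001], [0.0173, 0.0257, 0.0001], [0.0173, 0.0257, 0.0001], [0.0172, 0.0258, 0.0001], [0.0171, 0.0258, 0.0001], [0.0171, 0.0259, 0.0001], [0.017, 0.0259, 0.0001], [0.0169, 0.026, 0.0001], [0.0168, 0.026, 0.0001], [0.0168, 0.0261, 0.0001], [0.0167, 0.0261, 0.0001], [0.0166, 0.0261, 0.0001]]
```

```bash
python3 -m crank '{"delta_pos":[[0.0175,0.0256,0],[0.0174,0.0256,0],[0.0173,0.0257,0],[0.0173,0.0257,0],[0.0172,0.0258,0],[0.0171,0.0258,0],[0.0171,0.0259,0]],"twist":[-0.0029,-0.0029,-0.0029,-0.0029,-0.0029,-0.0029,-0.0029]}';python3 -m crank '{"delta_pos":[[0.017,0.0259,0],[0.0169,0.026,0],[0.0168,0.026,0],[0.0168,0.0261,0],[0.0167,0.0261,0],[0.0166,0.0261,0],[0,0,0],[0,0,0]],"twist":[-0.0029,-0.0029,-0.0029,-0.0029,-0.0029,-0.0029,0,0]}'; python3 -c "
from h import *
rep(); shot('wrist','w18'); crop('w18',160,140,420,340,3,'w18c'); plan(578.7,234.5,340,129.4,1)"
```

```text
clock: 34.95
position: [519.0, 60.1, 344.8]
ee_rot: [0.435, 0.9, -0.002, -0.002]
contact_force: [0.9, 0.1, -0.9]
gripper_width: 10.7
clock: 35.62
position: [577.6, 236.5, 343.7]
ee_rot: [0.426, 0.905, -0.003, -0.002]
contact_force: [-0.1, -1.0, -2.0]
gripper_width: 10.5
t35.6 pos [577.6 236.5 343.7] yaw 129.52 j1 37.1 j6 -87.5 F [-0.1 -1.  -2. ] w 10.5
shift [-0.001  0.     0.004] per row [-0.001  0.     0.004] twist 0.0010 per row 0.0010 (twist after/before shift: use per row shift only w/o twist) J6 end ~ -73
rows [[-0.0015, 0.0004, 0.0045]]
```

View pics/w18c.png

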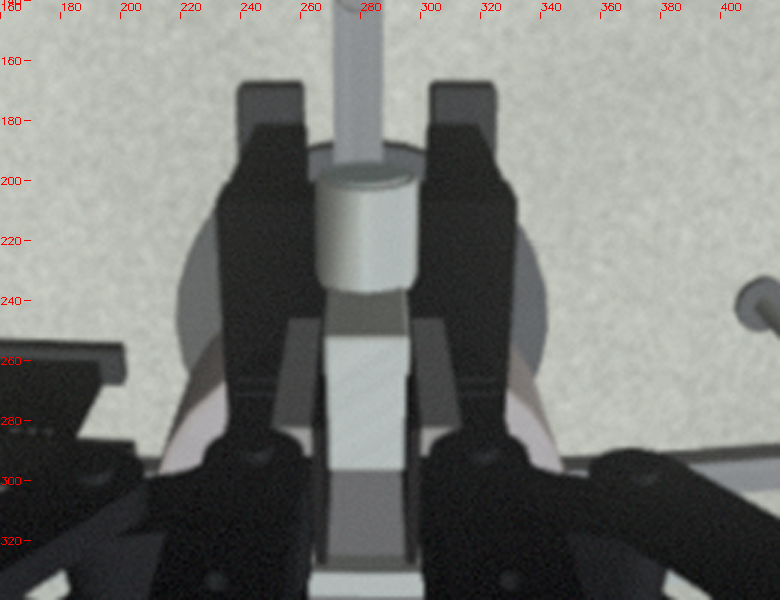

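```bash
python3 -m crank '{"delta_pos":[[-0.001,0,0.02],[0,0,0.02],[0,0,0.02],[0,0,0.015],[0,0,0.012],[0,0,0.008],[0,0,0],[0,0,0]],"twist":[0,0,0,0,0,0,0,0]}'; python3 -m crank '{"delta_pos":[[0,0,0.004],[0,0,0.004],[0,0,0.002],[0,0,0],[0,0,0]],"twist":[0,0,0,0,0]}';python3 -c "
from h import *
rep()"
```

```text
clock: 36.33
position: [578.7, 233.7, 252.5]
ee_rot: [0.427, 0.904, -0.0, -0.0]
contact_force: [0.4, -0.4, -1.7]
gripper_width: 10.9
clock: 36.75
position: [578.8, 234.5, 242.7]
ee_rot: [0.427, 0.904, -0.0, 0.0]
contact_force: [0.6, -0.7, -1.7]
gripper_width: 10.6
t36.8 pos [578.8 234.5 242.7] yaw 129.44 j1 36.9 j6 -87.5 F [ 0.6 -0.7 -1.7] w 10.6
```

```bash
python3 -m crank '{"delta_pos":[[0,0,0.002],[0,0,0.0015],[0,0,0.001],[0,0,0],[0,0,0]],"twist":[0,0,0,0,0]}';python3 -c "
from h import *
rep()"
```

```text
clock: 37.17
position: [578.8, 234.5, 238.6]
ee_rot: [0.427, 0.904, 0.0, 0.0]
contact_force: [-0.5, -0.4, 1.2]
gripper_width: 10.6
t37.2 pos [578.8 234.5 238.6] yaw 129.44 j1 36.9 j6 -87.5 F [-0.5 -0.4  1.2] w 10.6
```

Contact just starting; one more millimetre, then release and prepare the next turn.

```bash
python3 -m crank '{"delta_pos":[[0,0,0.001],[0,0,0],[0,0,0]],"twist":[0,0,0]}'; python3 -m crank '{"delta_pos":[[0,0,0],[0,0,0],[0,0,0],[0,0,0]],"twist":[0,0,0,0]}' 0.5;  python3 -m crank '{"delta_pos":[[0,0,-0.015],[0,0,-0.025],[0,0,-0.025],[0,0,-0.025],[0,0,0],[0,0,0]],"twist":[0,0,0,0,0,0]}'; python3 -c "
from h import *
rep(); shot('wrist','w19'); shot('scene','s19')"
```

```text
clock: 37.42
position: [579.0, 234.3, 238.5]
ee_rot: [0.427, 0.904, 0.0, 0.001]
contact_force: [-2.1, -1.7, 4.8]
gripper_width: 10.9
clock: 37.75
position: [578.8, 234.6, 236.9]
ee_rot: [0.427, 0.904, -0.0, -0.0]
contact_force: [0.3, 0.2, -0.2]
gripper_width: 42.5
clock: 38.25
position: [579.2, 234.8, 329.0]
ee_rot: [0.427, 0.904, 0.002, 0.001]
contact_force: [-0.2, -0.3, 0.3]
gripper_width: 42.3
t38.2 pos [579.2 234.8 329. ] yaw 129.43 j1 36.9 j6 -87.5 F [-0.2 -0.3  0.3] w 42.3
```

View pics/w19.png

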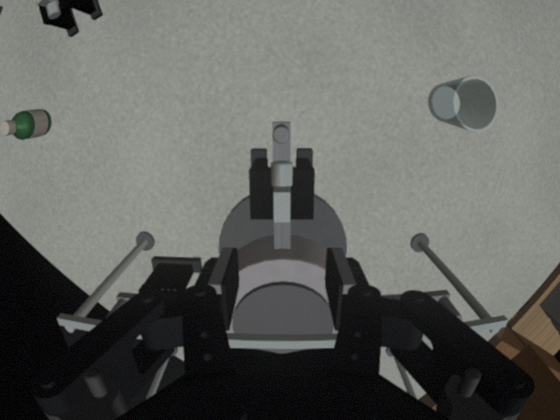

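View pics/s19.png

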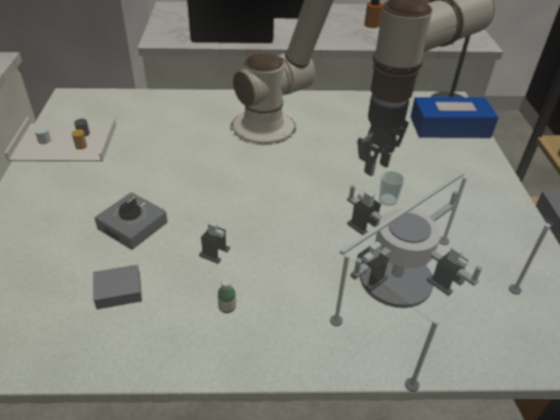

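```bash
python3 -m crank '{"delta_pos":[[0,-0.019,0],[0,-0.019,0],[0,-0.018,0],[0,0,0.02],[0,0,0],[0,0,0]],"twist":[0,0,0,0,0,0]}' 0.25; python3 -c "
from h import *
rep(); shot('wrist','w20'); crop('w20',160,140,420,340,3,'w20c')"
```

```text
clock: 38.85
position: [535.0, 198.6, 305.5]
ee_rot: [0.427, 0.904, -0.002, -0.001]
contact_force: [-0.4, 0.1, 0.1]
gripper_width: 21.2
t38.9 pos [535.  198.6 305.5] yaw 129.43 j1 36.6 j6 -87.2 F [-0.4  0.1  0.1] w 21.2
```

View pics/w20c.png

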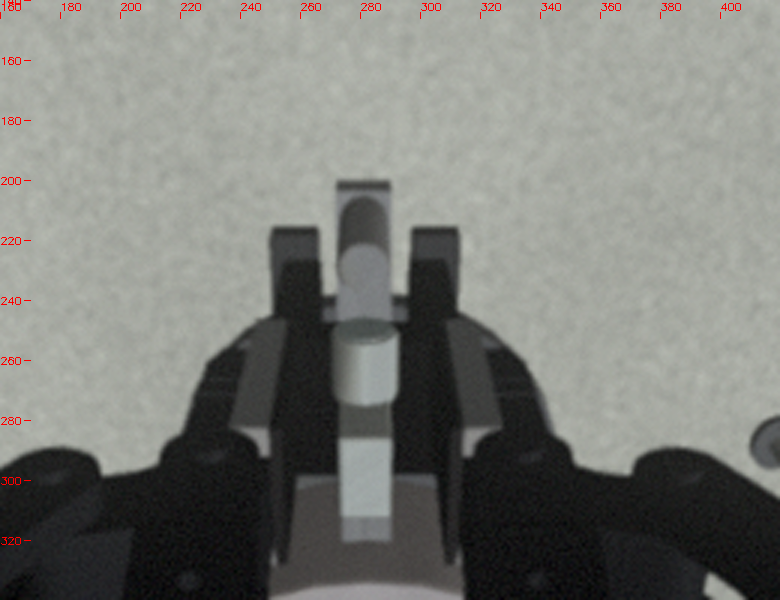

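```bash
python3 -m crank '{"delta_pos":[[0,0,0.02],[0,0,0.02],[0,0,0.02],[0,0,0.02],[0,0,0],[0,0,0]],"twist":[0,0,0,0,0,0]}'; python3 -m crank '{"delta_pos":[[-0.0029,0,0],[-0.0029,0,0],[-0.0058,0.0001,0],[-0.0058,0.0001,0],[-0.0086,0.0002,0],[-0.0086,0.0002,0],[-0.0086,0.0002,0],[-0.0086,0.0002,0]],"twist":[-0.0175,-0.0175,-0.0349,-0.0349,-0.0524,-0.0524,-0.0524,-0.0524]}' ;python3 -m crank '{"delta_pos":[[-0.0086,0.0002,0],[-0.0086,0.0002,0],[-0.0086,0.0002,0],[-0.0086,0.0002,0],[-0.0086,0.0002,0],[-0.0086,0.0002,0],[-0.0086,0.0002,0],[-0.0086,0.0002,0]],"twist":[-0.0524,-0.0524,-0.0524,-0.0524,-0.0524,-0.0524,-0.0524,-0.0524]}'; python3 -m crank '{"delta_pos":[[-0.0086,0.0002,0],[-0.0086,0.0002,0],[-0.0086,0.0002,0],[-0.0086,0.0002,0],[-0.0086,0.0002,0],[-0.0086,0.0002,0],[-0.0058,0.0001,0],[-0.0029,0,0]],"twist":[-0.0524,-0.0524,-0.0524,-0.0524,-0.0524,-0.0524,-0.0349,-0.0175]}'; python3 -m crank '{"delta_pos":[[-0.0029,0,0],[0,0,0],[0,0,0],[0,0,0]],"twist":[-0.0175,0,0,0]}'; python3 -m crank '{"delta_pos":[[0,0,-0.01],[0,0,-0.02],[0,0,-0.03],[0,0,-0.025],[0,0,0]],"twist":[0,0,0,0,0]}'; python3 - <<'E'
from h import *
rep(); plan(500,270,308,102,14)
E
```

```text
clock: 39.4
position: [535.9, 199.1, 226.8]
ee_rot: [0.427, 0.904, -0.001, -0.0]
contact_force: [-0.6, -0.4, 0.6]
gripper_width: 21.6
clock: 40.07
position: [575.0, 164.5, 229.0]
ee_rot: [0.279, 0.96, 0.001, 0.001]
contact_force: [-0.0, 1.3, 0.6]
gripper_width: 21.1
clock: 40.73
position: [638.9, 140.1, 228.9]
ee_rot: [0.073, 0.997, 0.001, 0.001]
contact_force: [-0.9, 0.1, 0.5]
gripper_width: 21.1
clock: 41.4
position: [699.1, 142.1, 228.6]
ee_rot: [-0.11, 0.994, 0.0, 0.001]
contact_force: [-1.0, 0.8, -0.0]
gripper_width: 21.4
clock: 41.73
position: [700.6, 142.9, 227.6]
ee_rot: [-0.117, 0.993, 0.0, 0.0]
contact_force: [-0.4, 0.9, 0.2]
gripper_width: 21.6
clock: 42.15
position: [702.5, 143.1, 320.8]
ee_rot: [-0.118, 0.993, 0.001, 0.007]
contact_force: [0.6, 0.2, 1.7]
gripper_width: 21.5
t42.1 pos [702.5 143.1 320.8] yaw -166.47 j1 24.4 j6 -11.0 F [0.6 0.2 1.7] w 21.5
shift [0.167 0.171 0.01 ] per row [0.012 0.012 0.001] twist 1.5975 per row 0.1141 (twist after/before shift: use per row shift only w/o twist) J6 end ~ -106
rows [[0.012, 0.0122, 0.0007], [0.0133, 0.0108, 0.0007], [0.0144, 0.0092, 0.0007], [0.0154, 0.0075, 0.0007], [0.0161, 0.0057, 0.0007], [0.0166, 0.0038, 0.0007], [0.017, 0.0019, 0.0007], [0.0171, -0.0001, 0.0007], [0.017, -0.002, 0.0007], [0.0166, -0.0039, 0.0007], [0.0161, -0.0058, 0.0007], [0.0153, -0.0076, 0.0007], [0.0143, -0.0093, 0.0007], [0.0132, -0.0108, 0.0007]]
```

```bash
python3 -m crank '{"delta_pos":[[0.012,0.0122,0],[0.0133,0.0108,0],[0.0144,0.0092,0],[0.0154,0.0075,0],[0.0161,0.0057,0],[0.0166,0.0038,0],[0.017,0.0019,0]],"twist":[0.1141,0.1141,0.1141,0.1141,0.1141,0.1141,0.1141]}' 0.4;python3 -m crank '{"delta_pos":[[0.0171,0,0],[0.017,-0.002,0],[0.0166,-0.0039,0],[0.0161,-0.0058,0],[0.0153,-0.0076,0],[0.0143,-0.0093,0],[0.0132,-0.0108,0]],"twist":[0.1141,0.1141,0.1141,0.1141,0.1141,0.1141,0.1141]}';python3 -m crank '{"delta_pos":[[0,0,0],[0,0,0]],"twist":[0,0]}'; python3 -c "
from h import *
rep(); shot('wrist','w21'); crop('w21',160,160,430,360,3,'w21c')"
```

```text
clock: 42.73
position: [598.5, 206.9, 313.2]
ee_rot: [0.281, 0.96, 0.0, 0.0]
contact_force: [0.5, -0.1, -0.4]
gripper_width: 34.2
clock: 43.32
position: [497.2, 270.4, 313.2]
ee_rot: [0.632, 0.775, 0.001, 0.0]
contact_force: [-0.1, -0.4, 0.0]
gripper_width: 33.8
clock: 43.48
position: [497.7, 270.5, 313.3]
ee_rot: [0.628, 0.778, 0.001, 0.0]
contact_force: [0.7, 0.9, 0.2]
gripper_width: 34.2
t43.5 pos [497.7 270.5 313.3] yaw 102.15 j1 44.9 j6 -122.8 F [0.7 0.9 0.2] w 34.2
```

View pics/w21c.png

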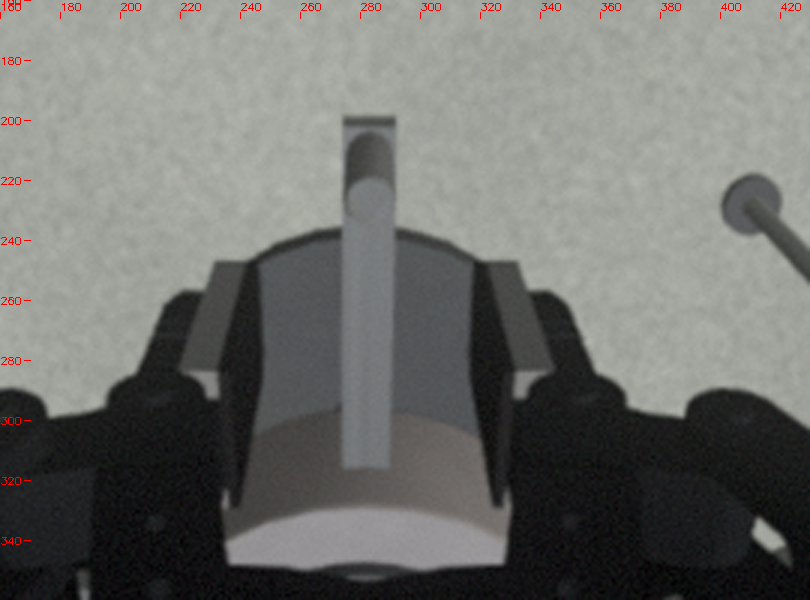

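```bash
python3 -m crank '{"delta_pos":[[0,0.001,0.01],[0,0,0.02],[0,0,0.02],[0,0,0.02],[0,0,0.018],[0,0,0]],"twist":[0,0,0,0,0,0]}'; python3 -m crank '{"delta_pos":[[0,0,0],[0,0,0],[0,0,0],[0,0,0]],"twist":[0,0,0,0]}' 0.22; python3 -m crank '{"delta_pos":[[-0.005,0.0001,0],[-0.005,0.0001,0],[-0.01,0.0003,0],[-0.01,0.0003,0],[-0.01,0.0003,0],[-0.01,0.0003,0],[-0.01,0.0003,0]],"twist":[-0.0298,-0.0298,-0.0595,-0.0595,-0.0595,-0.0595,-0.0595]}' ;python3 -m crank '{"delta_pos":[[-0.01,0.0003,0],[-0.005,0.0001,0],[-0.005,0.0001,0],[0,0,0],[0,0,0],[0,0,0]],"twist":[-0.0595,-0.0298,-0.0298,0,0,0]}'; python3 -c "
from h import *
rep(); plan(534.9,198.4,225,129.4,1)"
```

```text
clock: 44.03
position: [497.8, 268.4, 219.3]
ee_rot: [0.63, 0.776, -0.004, -0.001]
contact_force: [-0.8, -0.3, -1.1]
gripper_width: 34.1
clock: 44.37
position: [499.6, 270.6, 225.5]
ee_rot: [0.63, 0.777, 0.001, 0.0]
contact_force: [0.2, 0.0, -0.5]
gripper_width: 18.5
clock: 44.95
position: [522.0, 215.0, 225.3]
ee_rot: [0.48, 0.877, 0.001, 0.0]
contact_force: [-0.5, -0.0, -0.4]
gripper_width: 18.5
clock: 45.45
position: [533.4, 199.1, 224.7]
ee_rot: [0.429, 0.903, 0.0, 0.0]
contact_force: [0.1, 0.4, -0.0]
gripper_width: 18.7
t45.5 pos [533.4 199.1 224.7] yaw 129.22 j1 36.8 j6 -87.6 F [ 0.1  0.4 -0. ] w 18.7
shift [-0.001  0.001 -0.   ] per row [-0.001  0.001 -0.   ] twist -0.0032 per row -0.0032 (twist after/before shift: use per row shift only w/o twist) J6 end ~ -71
rows [[-0.0015, 0.0007, -0.0003]]
```

```bash
python3 -m crank '{"delta_pos":[[-0.0015,0.0005,0],[0,0,0],[0,0,0],[0,0,0],[0,0,0]],"twist":[-0.003,0,0,0,0]}' 0; python3 -c "
from h import *
rep()"; python3 -m crank '{"delta_pos":[[0,0,0],[0,0,0],[0,0,0],[0,0,0]],"twist":[0,0,0,0]}' 0.3; python3 -m crank '{"delta_pos":[[0,0,-0.02],[0,0,-0.02],[0,0,-0.02],[0,0,-0.02],[0,0.02,-0.02],[0,0.02,-0.02],[0,0,0],[0,0,0]],"twist":[0,0,0,0,0,0,0,0]}' 1; python3 -c "
from h import *
rep();shot('wrist','w22'); plan(576,-128,270,151.7,12)"
```

```text
clock: 45.87
position: [534.6, 198.0, 224.7]
ee_rot: [0.427, 0.904, -0.0, 0.0]
contact_force: [-2.3, -2.3, 5.5]
gripper_width: 9.9
t45.9 pos [534.6 198.  224.7] yaw 129.43 j1 36.6 j6 -87.2 F [-2.3 -2.3  5.5] w 9.9
clock: 46.2
position: [534.8, 198.1, 223.8]
ee_rot: [0.427, 0.904, -0.0, -0.0]
contact_force: [0.3, 0.5, 0.5]
gripper_width: 25.6
clock: 46.87
position: [566.3, 224.1, 344.6]
ee_rot: [0.427, 0.904, 0.001, 0.0]
contact_force: [-0.4, 0.6, 0.0]
gripper_width: 85.4
t46.9 pos [566.3 224.1 344.6] yaw 129.41 j1 36.8 j6 -87.4 F [-0.4  0.6  0. ] w 85.4
shift [-0.278 -0.215  0.073] per row [-0.023 -0.018  0.006] twist -0.3892 per row -0.0324 (twist after/before shift: use per row shift only w/o twist) J6 end ~ -16
rows [[-0.0232, -0.0179, 0.0061], [-0.0226, -0.0186, 0.0061], [-0.022, -0.0194, 0.0061], [-0.0214, -0.0201, 0.0061], [-0.0207, -0.0208, 0.0061], [-0.02, -0.0214, 0.0061], [-0.0193, -0.022, 0.0061], [-0.0186, -0.0227, 0.0061], [-0.0178, -0.0233, 0.0061], [-0.0171, -0.0238, 0.0061], [-0.0163, -0.0244, 0.0061], [-0.0155, -0.0249, 0.0061]]
```

View pics/w22.png

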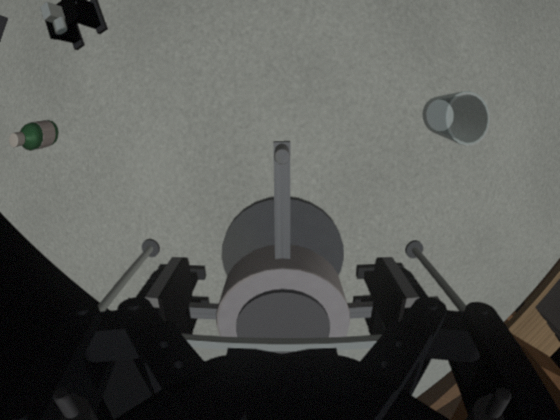

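```bash
python3 -m crank '{"delta_pos":[[-0.0232,-0.0179,0.006],[-0.0226,-0.0186,0.006],[-0.022,-0.0194,0.006],[-0.0214,-0.0201,0.006],[-0.0207,-0.0208,0.006],[-0.02,-0.0214,0.006]],"twist":[-0.0324,-0.0324,-0.0324,-0.0324,-0.0324,-0.0324]}';python3 -m crank '{"delta_pos":[[-0.0193,-0.022,0.006],[-0.0186,-0.0227,0.006],[-0.0178,-0.0233,0.006],[-0.0171,-0.0238,0.006],[-0.0163,-0.0244,0.006],[-0.0155,-0.0249,0.006],[0,0,0],[0,0,0]],"twist":[-0.0324,-0.0324,-0.0324,-0.0324,-0.0324,-0.0324,0,0]}'; python3 -c "
from h import *
rep(); shot('wrist','w23'); crop('w23',160,120,420,310,3,'w23c');print(proj('wrist',np.array([576.6,-124.6,99.])))"
```

```text
clock: 47.42
position: [569.6, 45.8, 306.6]
ee_rot: [0.337, 0.942, -0.001, -0.001]
contact_force: [1.1, 1.0, 1.3]
gripper_width: 85.5
clock: 48.08
position: [574.9, -129.6, 270.4]
ee_rot: [0.246, 0.969, -0.0, -0.002]
contact_force: [-0.7, -0.2, 0.3]
gripper_width: 85.0
t48.1 pos [ 574.9 -129.6  270.4] yaw 151.49 j1 3.0 j6 -31.5 F [-0.7 -0.2  0.3] w 85.0
[282.189 208.745]
```

View pics/w23c.png

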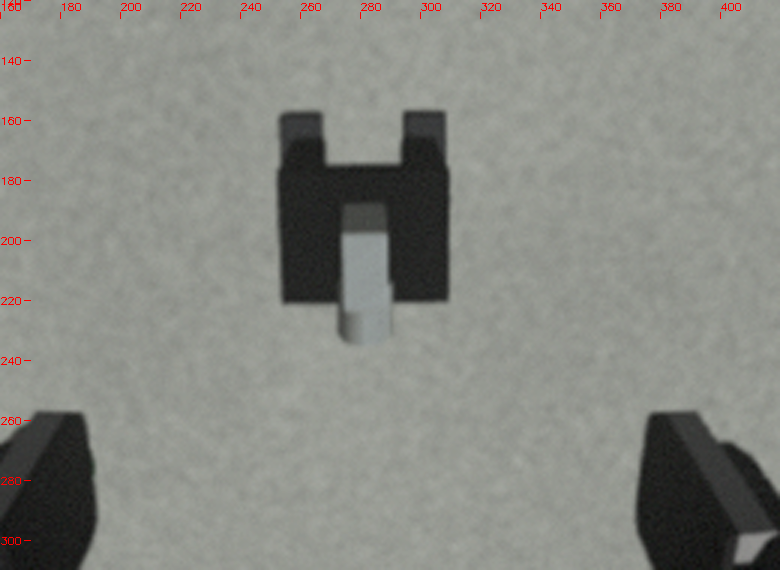

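```bash
python3 - <<'E'
from h import *
P=atz('wrist',281.7,210.5,99); print(P, atz('wrist',281.7,197.5,99), atz('wrist',281.7,224,99))
yw=np.radians(151.7); y=np.array([np.sin(yw),-np.cos(yw)]); t=P[:2]-3*y; print(t)
plan(t[0],t[1],146,151.8,6)
E
```

```text
[ 577.63  -123.509   99.   ] [ 572.553 -132.849   99.   ] [ 583.047 -113.543   99.   ]
[ 576.208 -126.15 ]
shift [0.    0.003 0.125] per row [0.    0.    0.021] twist -0.0037 per row -0.0006 (twist after/before shift: use per row shift only w/o twist) J6 end ~ -16
rows [[0.0, 0.0005, 0.0208], [0.0, 0.0005, 0.0208], [0.0, 0.0005, 0.0208], [0.0, 0.0005, 0.0208], [0.0, 0.0005, 0.0208], [0.0, 0.0005, 0.0208]]
```

```bash
python3 -m crank '{"delta_pos":[[0,0.0005,0.0207],[0,0.0005,0.0207],[0,0.0005,0.0207],[0,0.0005,0.0207],[0,0.0005,0.0207],[0,0.0005,0.0207],[0,0,0]],"twist":[-0.004,0,0,0,0,0,0]}'; python3 -m crank '{"delta_pos":[[0,0,0],[0,0,0],[0,0,0],[0,0,0],[0,0,0],[0,0,0],[0,0,0]],"twist":[0,0,0,0,0,0,0]}' 0; python3 -c "
from h import *
rep()";python3 -m crank '{"delta_pos":[[0,0,-0.02],[0,0,-0.03],[0,0,-0.035],[0,0,-0.035],[0,0,-0.035],[0,0,-0.035],[0,0,-0.01],[0,0,0]],"twist":[0,0,0,0,0,0,0,0]}'; python3 - <<'E'
from h import *
rep(); plan(578.7,234.5,350,-50.6,24)
E
```

```text
clock: 48.72
position: [575.1, -124.1, 143.8]
ee_rot: [0.242, 0.97, -0.001, -0.004]
contact_force: [-1.5, 0.1, -1.1]
gripper_width: 85.6
clock: 49.3
position: [577.9, -125.6, 148.8]
ee_rot: [0.243, 0.97, 0.0, 0.0]
contact_force: [-1.0, 1.2, 3.3]
gripper_width: 10.8
t49.3 pos [ 577.9 -125.6  148.8] yaw 151.92 j1 3.4 j6 -31.5 F [-1.   1.2  3.3] w 10.8
clock: 49.97
position: [578.7, -125.8, 351.7]
ee_rot: [0.243, 0.97, 0.001, 0.004]
contact_force: [-0.4, -1.1, -1.0]
gripper_width: 10.9
t50.0 pos [ 578.7 -125.8  351.7] yaw 151.92 j1 3.4 j6 -31.5 F [-0.4 -1.1 -1. ] w 10.9
shift [0.17  0.318 0.002] per row [0.007 0.013 0.   ] twist -2.7486 per row -0.1145 (twist after/before shift: use per row shift only w/o twist) J6 end ~ 107
rows [[0.0071, 0.0132, 0.0001], [0.0055, 0.014, 0.0001], [0.0039, 0.0145, 0.0001], [0.0022, 0.0149, 0.0001], [0.0005, 0.015, 0.0001], [-0.0012, 0.015, 0.0001], [-0.0029, 0.0147, 0.0001], [-0.0046, 0.0143, 0.0001], [-0.0062, 0.0137, 0.0001], [-0.0077, 0.0129, 0.0001], [-0.0091, 0.0119, 0.0001], [-0.0104, 0.0108, 0.0001], [-0.0116, 0.0095, 0.0001], [-0.0126, 0.0081, 0.0001], [-0.0135, 0.0066, 0.0001], [-0.0141, 0.005, 0.0001], [-0.0146, 0.0034, 0.0001], [-0.0149, 0.0017, 0.0001], [-0.015, -0.0, 0.0001], [-0.0149, -0.0017, 0.0001], [-0.0146, -0.0034, 0.0001], [-0.0141, -0.0051, 0.0001], [-0.0135, -0.0066, 0.0001], [-0.0126, -0.0081, 0.0001]]
```

```bash
python3 -m crank '{"delta_pos":[[0.0071,0.0132,0],[0.0055,0.014,0],[0.0039,0.0145,0],[0.0022,0.0149,0],[0.0005,0.015,0],[-0.0012,0.015,0],[-0.0029,0.0147,0],[-0.0046,0.0143,0]],"twist":[-0.1145,-0.1145,-0.1145,-0.1145,-0.1145,-0.1145,-0.1145,-0.1145]}';python3 -m crank '{"delta_pos":[[-0.0062,0.0137,0],[-0.0077,0.0129,0],[-0.0091,0.0119,0],[-0.0104,0.0108,0],[-0.0116,0.0095,0],[-0.0126,0.0081,0],[-0.0135,0.0066,0],[-0.0141,0.005,0]],"twist":[-0.1145,-0.1145,-0.1145,-0.1145,-0.1145,-0.1145,-0.1145,-0.1145]}';python3 -c "
from h import *
rep(); plan(578.7,234.5,350,-50.6,8)"
```

```text
clock: 50.63
position: [576.7, -4.7, 344.8]
ee_rot: [-0.214, 0.977, 0.0, -0.003]
contact_force: [-0.4, 0.7, -1.5]
gripper_width: 10.7
clock: 51.3
position: [576.7, 115.1, 344.7]
ee_rot: [-0.624, 0.782, 0.001, -0.002]
contact_force: [-0.9, -0.3, -0.8]
gripper_width: 10.5
t51.3 pos [576.7 115.1 344.7] yaw -102.82 j1 27.0 j6 50.2 F [-0.9 -0.3 -0.8] w 10.5
shift [-0.117  0.025 -0.005] per row [-0.015  0.003 -0.001] twist -0.9114 per row -0.1139 (twist after/before shift: use per row shift only w/o twist) J6 end ~ 107
rows [[-0.0146, 0.0031, -0.0007], [-0.0149, 0.0014, -0.0007], [-0.0149, -0.0003, -0.0007], [-0.0148, -0.002, -0.0007], [-0.0145, -0.0037, -0.0007], [-0.014, -0.0053, -0.0007], [-0.0133, -0.0068, -0.0007], [-0.0124, -0.0083, -0.0007]]
```

```bash
python3 -m crank '{"delta_pos":[[-0.0146,0.0031,0],[-0.0149,0.0014,0],[-0.0149,-0.0003,0],[-0.0148,-0.002,0],[-0.0145,-0.0037,0],[-0.014,-0.0053,0],[-0.0133,-0.0068,0],[-0.0124,-0.0083,0]],"twist":[-0.1139,-0.1139,-0.1139,-0.1139,-0.1139,-0.1139,-0.1139,-0.1139]}';python3 -m crank '{"delta_pos":[[0,0,0],[0,0,0],[0,0,0]],"twist":[0,0,0]}';python3 -c "
from h import *
rep(); plan(578.7,234.5,345,-50.6,1); shot('wrist','w24'); shot('scene','s24');crop('w24',160,140,420,340,3,'w24c'); crop('s24',320,130,480,290,4,'s24c')"
```

```text
clock: 51.97
position: [579.3, 234.6, 344.5]
ee_rot: [0.904, -0.427, -0.002, 0.002]
contact_force: [0.4, 0.7, -0.2]
gripper_width: 10.4
clock: 52.22
position: [579.7, 233.6, 346.1]
ee_rot: [0.903, -0.431, -0.001, 0.001]
contact_force: [0.3, -0.9, -1.1]
gripper_width: 11.3
t52.2 pos [579.7 233.6 346.1] yaw -51.01 j1 36.7 j6 92.2 F [ 0.3 -0.9 -1.1] w 11.3
shift [-0.001  0.     0.001] per row [-0.001  0.     0.001] twist -0.0072 per row -0.0072 (twist after/before shift: use per row shift only w/o twist) J6 end ~ 107
rows [[-0.0014, 0.0002, 0.0011]]
```

View pics/w24c.png

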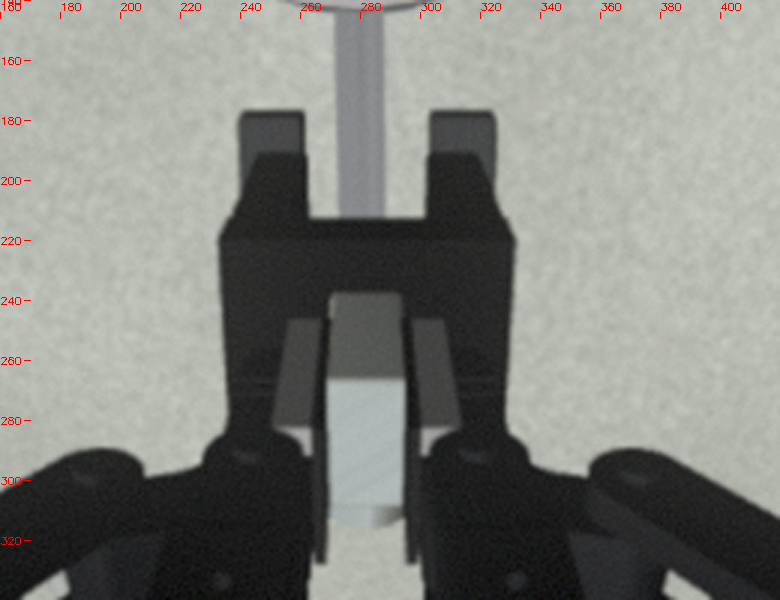

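View pics/s24c.png

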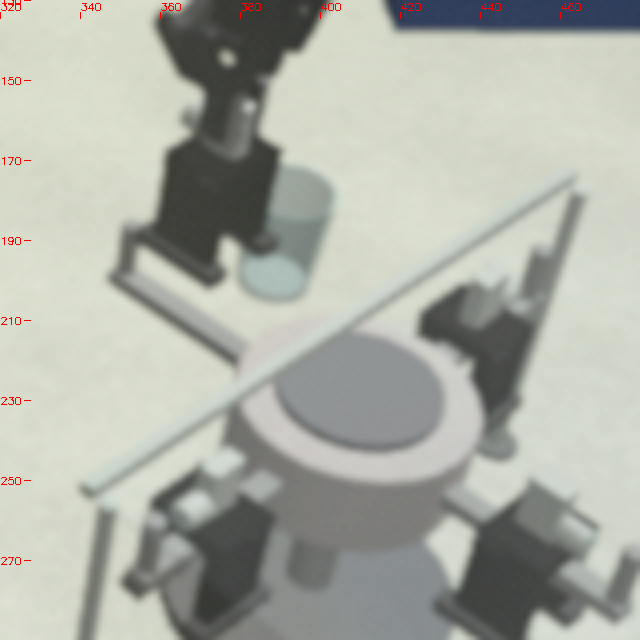

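```bash
python3 -m crank '{"delta_pos":[[-0.0008,0,0.02],[0,0,0.02],[0,0,0.02],[0,0,0.015],[0,0,0.012],[0,0,0.008],[0,0,0],[0,0,0]],"twist":[-0.007,0,0,0,0,0,0,0]}'; python3 -m crank '{"delta_pos":[[0,0,0.004],[0,0,0.003],[0,0,0.002],[0,0,0],[0,0,0]],"twist":[0,0,0,0,0]}';python3 -c "
from h import *
rep()"
```

```text
clock: 52.98
position: [579.8, 234.3, 253.2]
ee_rot: [0.904, -0.427, 0.0, 0.0]
contact_force: [0.1, 0.8, -0.6]
gripper_width: 10.8
clock: 53.4
position: [579.7, 234.7, 244.1]
ee_rot: [0.904, -0.427, 0.0, -0.0]
contact_force: [-0.3, 0.4, -1.4]
gripper_width: 10.8
t53.4 pos [579.7 234.7 244.1] yaw -50.50 j1 36.8 j6 92.6 F [-0.3  0.4 -1.4] w 10.8
```

```bash
python3 -m crank '{"delta_pos":[[0,0,0.002],[0,0,0.002],[0,0,0.001],[0,0,0.001],[0,0,0],[0,0,0]],"twist":[0,0,0,0,0,0]}';python3 -c "
from h import *
rep()"
```

```text
clock: 53.9
position: [579.7, 234.5, 238.8]
ee_rot: [0.904, -0.427, 0.0, -0.0]
contact_force: [-1.2, -1.9, 4.0]
gripper_width: 10.9
t53.9 pos [579.7 234.5 238.8] yaw -50.50 j1 36.8 j6 92.6 F [-1.2 -1.9  4. ] w 10.9
```

```bash
python3 -m crank '{"delta_pos":[[0,0,0],[0,0,0],[0,0,0],[0,0,0]],"twist":[0,0,0,0]}' 0.5;  python3 -m crank '{"delta_pos":[[0,0,-0.015],[0,0,-0.025],[0,0,-0.025],[0,0,-0.03],[0,0.02,0],[0,0.02,0],[0,0,0],[0,0,0]],"twist":[0,0,0,0,0,0,0,0]}'; python3 -c "
from h import *
rep(); shot('wrist','w25')"; python3 -m crank '{"delta_pos":[[0,0.025,-0.01],[0,0.025,-0.01],[0,0.025,-0.01],[0,0.02,-0.01],[0,0.02,0],[0,0,0],[0,0,0]],"twist":[0,0,0,0,0,0,0]}' 1; python3 -c "
from h import *
rep(); shot('scene','s25'); shot('side','d25'); crop('s25',320,150,500,310,4,'s25c'); crop('d25',80,160,280,320,4,'d25c')"
```

```text
clock: 54.23
position: [579.7, 234.8, 237.7]
ee_rot: [0.904, -0.427, -0.0, -0.0]
contact_force: [-0.0, 0.7, 0.5]
gripper_width: 42.7
clock: 54.9
position: [548.4, 208.9, 333.6]
ee_rot: [0.904, -0.427, 0.0, -0.0]
contact_force: [0.4, 0.0, -0.0]
gripper_width: 42.6
t54.9 pos [548.4 208.9 333.6] yaw -50.51 j1 36.7 j6 92.8 F [ 0.4  0.  -0. ] w 42.6
clock: 55.53
position: [460.2, 136.1, 373.4]
ee_rot: [0.904, -0.427, 0.0, -0.001]
contact_force: [-0.1, -0.0, 0.5]
gripper_width: 85.6
t55.5 pos [460.2 136.1 373.4] yaw -50.51 j1 35.9 j6 93.6 F [-0.1 -0.   0.5] w 85.6
```

View pics/w25.png

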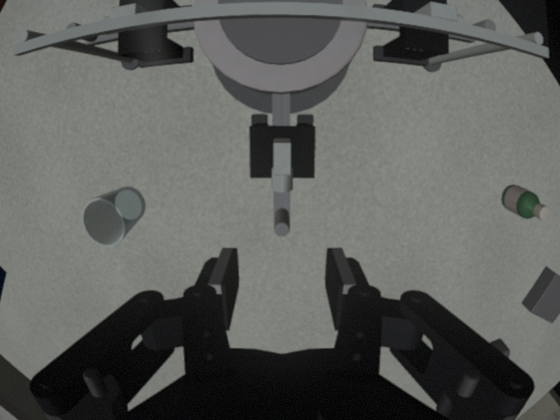

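View pics/s25c.png

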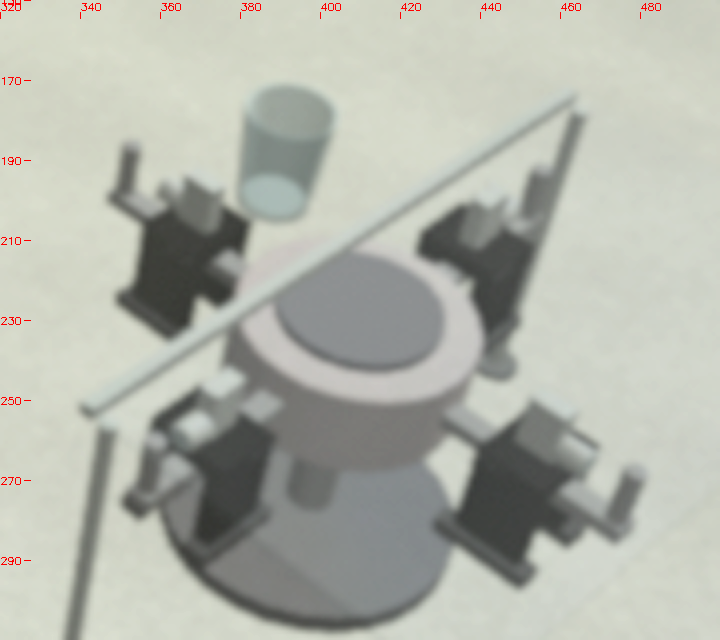

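View pics/d25c.png

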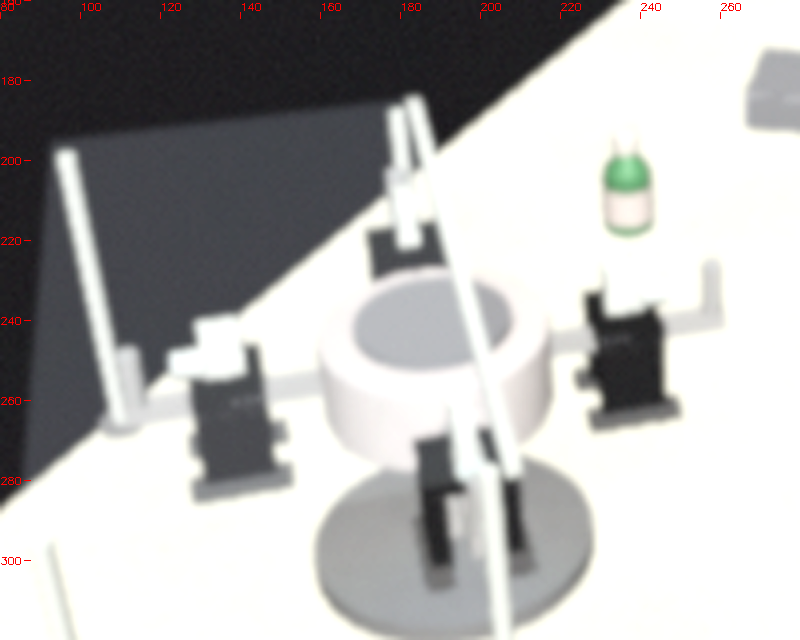

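View pics/s25.png

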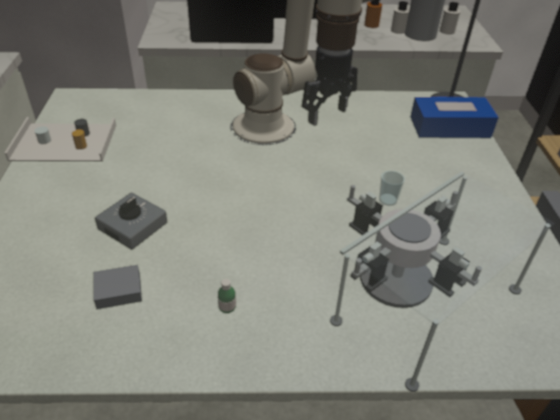

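```bash
python3 - <<'E'
from h import *
a=ld('s4')[0][185:255,90:175]; b=ld('s25')[0][185:255,90:175]
o=cv2.resize(np.hstack([a,b]),None,fx=4,fy=4,interpolation=2); cv2.imwrite('pics/dial.png',o)
print(np.abs(a.astype(int)-b).mean(), np.abs(a.astype(int)-b).max())
E
```

```text
1.8278991596638656 4
```

View pics/dial.png

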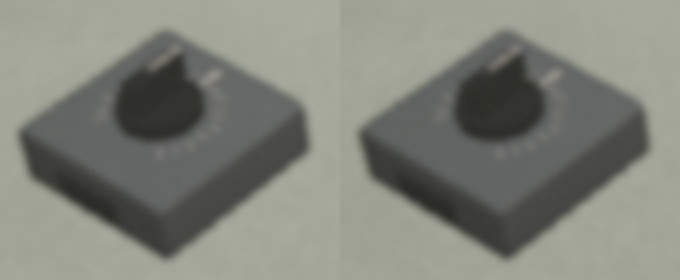

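The dial is unchanged from when I left it at zero, all three heads hang lens outward, and the robot is clear of everything, so I am handing in.

```bash
python3 -c "
from bench import job_done
print(job_done())"
```

```text
the job is handed in; nothing more can be done
None
```

I turned the dial about 105° clockwise to the zero mark. I then hung all three bench heads on the three free branches, turning the tree by its pins so each branch came to the open front before its head was lowered. The job took about 56 s of the 210 s and is handed in; no verdict is reported.

**Last checks:**
- **Dial:** The wrist picture taken after turning showed the pointer in line with the long zero mark. The last scene picture of the dial matched the one taken right after turning, within noise.
- **Heads:** All three sit on their branches with the lens outward, in both the scene and side pictures, and no heads are left on the bench.
- **Other things:** The bottle, slide box and beaker look unmoved in the last scene picture. I judged this by eye and did not measure it.
- **Forces:** The largest wrist force I read was about 31 N, while turning the dial.
- **Grip and knocks:** I saw no grip slip and no head knocked aside.

No check failed. The scene and wrist cameras disagreed by about 5 to 8 mm on the dial's position, so I worked from the wrist camera's close views.

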